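# Put the painted shoe tags to dry under the cover and log the batch

## Robot

A 7-joint arm with a two-finger parallel gripper is mounted at the origin on the work surface. World frame = base frame: x ahead of the robot, y to its left, z up, the work surface at z = 0. Lengths are in m, angles in rad, forces in N, time in s.
With the tool pointing down it reaches from about 0.425 to 0.95 m from the base axis. Payload 4.7 kg.
Tool frame: the origin (TCP) lies at the very end of the fingers, on their centre line; the grasp point (between the pads) lies 19 mm behind it; z points along the fingers, y is the line along which they close (so a half turn about z gives the same grasp; the last joint's range is limited). The gripper opens to 87 mm and grips with 3 to 60 N. Pads are 19 mm wide; open, the fingers measure 117 mm over their backs; the gripper's body (75 mm by 190 mm) begins 51 mm behind the grasp point.
Start: joints at [1.075, 0.469, -0.049, 1.532, 0.024, 1.141, -0.082], TCP at [0.304, -0.603, 0.223] pointing down, gripper open.
Joint ranges: [-2.59, 2.59], [-0.33, 1.99], [-1.39, 1.29], [0.1, 2.45], [-1.04, 4.18], [0.21, 1.99], [-2.66, 2.66]. Speed limits (rad/s): [2.57, 2.57, 3.14, 3.14, 3.14, 3.14, 3.14].

## Interface

Orientations are given as a 3x3 rotation matrix whose columns are the frame's x, y, z axes.
In Python, from workcell import r gives the robot as it stands. The module is installed in compiled form; this text tells all that it offers.
- The arm moves only by the tool arm_command, never from a script. Its argument "commands" is a list of rows, each an object of numbers: "jaw": the gripper's target within -1 to 1 (shut at 1, half-way at 0, fully open at -1); "dx", "dy", "dz": the shift along the world's x, y, z in m; "rx", "ry", "rz": the turn, a rotation vector about the world's x, y, z in rad. A call has 1 to 8 rows; each row shifts and turns the commanded pose from where the row before left it; what a row does not reach is not made up. A row lasts 1/12 s, in which the tool goes at most 41.7 mm and 7.16 degrees, less where a joint would pass 70% of its speed; a pose out of reach is approached as far as the arm can. A call with a gripper value outside its range is refused whole. The fingers move at their own pace and stop on an object; "grip_force" is the grip in N (left out, the last holds). Time passes only in rows, so rows that do not move let the fingers close. It gives the time, the measured TCP pose, the force, the opening and the grip force at its end, in the units of the state.
- r.get_obs(): the state, without advancing time (a new reading comes with each control period).
- r.read_camera(name): name is "side" or "top" or "wrist"; returns a dict with "pixels" (400x640x3 uint8, red, green, blue), "K" (3x3 intrinsics, pixels), "rvec" (rotation vector, rad) and "tvec" (3), from world to camera coordinates, as OpenCV has them. Camera axes: x right, y down, z forward; pixel columns grow to the right and rows downward; lengths in m; the calibration is good to about 2 mm. A picture is of the moment at which its call begins. There is no depth.
- r.hand_in(): hands the job in; it is judged then, once.
Trained networks look in the newest picture that a camera, given by its name, has taken for a name from the list of things; names that differ only in an ending like _2 or _b are one class to them, and where a whole thing is asked for, a point or a joint stands for the part that bears it (a point fixed in the world has none). Each returns a list of dicts, best first, with "conf" (0 to 1); they miss things now and then, are a little off and sometimes report something else, mostly with a low value. They report only what shows in the picture. A call takes as long as a camera call. They do not tell look-alikes from the thing itself.
- r.find_in(target, camera): "pixel" ([column, row] in pixels, amid what is visible of it).
- r.tip_of(target, camera): "pixel" ([column, row] in pixels: a listed point, or the origin of a listed thing).
The state is a dict: "time": time; "joint_pos": joint angles; "joint_velocities": joint speeds; "effort": joint torques, N m; "tool_pos": TCP position; "eef_rot": TCP orientation; "wrist_force": force on the tool from outside, world axes, zero at the start; "ft_torque": the same for the moment, N m; "width": finger opening in m; "gripper_force": force on a finger pad.
Only numpy, scipy, OpenCV 4.12 (cv2) and the standard library are available. Lean on these libraries where they do the work, as an engineer would, in place of code of your own. Each camera call takes 0.05 s, during which the arm holds its last target. There are 200 camera calls.

## Task

Fold the drying case's cover back until it stands upright, lay every painted wooden shoe tag flat in the case, one to a compartment, holding each only lightly because the paint is fresh, then fold the cover down and leave it 30 degrees open (along the red line on its side discs). When the cover is set, log the batch: swing the tally counter's sprung red lever all the way to its stop and let it spring back. Do not knock over any of the paint pots.

Things in the scene. Friction and masses are not known exactly. Their poses are not given: they have to be found in the camera images.
- case: Fixed white tray 168 (x) by 190 (y) by 40 mm high; walls and floor 4 mm; clear cover hinged on its far (+x) rim. A cross of ribs along its x and y axes (4 mm thick, tops 12 mm above the table) makes four compartments, 78 by 89 mm clear, centred at x = +-41, y = +-46.5 mm. Origin: centre of the underside; z up. Side discs at the hinge show 30 degrees of opening in red, 0 and 90 in black.
- cover (a joint): Opening of the cover in rad: 0 closed (level), 1.57 upright, stop at 2.0; 30 degrees is 0.52. The hinge is stiff: the cover (0.15 kg) stays where it is left, and about 3 N at the bar moves it. May start up to 0.25 open.
- cover_bar (a point): Middle of the cover's round yellow handle bar: 10 mm thick, 82 mm free between its arms, parallel to the hinge (case y), 210 mm from the hinge and 40 mm beyond the cover's free edge, in the cover's plane. Closed, it lies on the -x side of the case, 46 mm above the table. It can be pinched from above at any cover angle and turns between the fingers.
- cover_hinge (a point): Middle of the hinge line, 84 mm to +x of the case's origin and 46 mm above the table; the line runs along the case's y axis.
- counter: Aluminium tally counter fixed to the table: body 60 mm (x) by 70 mm (y), top 40 mm above the table, on a foot 80 by 90 mm. Origin: centre of the underside. The lever on top swings in the counter's x-z plane.
- lever (a joint): Angle of the counter's red lever in rad: 0 at rest (leaning 0.4 rad to the counter's -x), 0.8 at its stop (leaning 0.4 rad to +x). A spring returns it to 0; about 1 to 5 N at the paddle swings it.
- lever_tip (a point): Top middle of the lever's red paddle (28 mm wide along y, 28 mm long, 8 mm thick). The pivot is 52 mm away along the lever, on the counter's axis 44 mm above the table; at rest the tip is 92 mm above the table and 20 mm to -x of the axis. Push the paddle towards the counter's +x.
- tag1: Wooden shoe tag painted yellow with a small flower: a flat slab 60 mm (x) by 46 mm (y) by 14 mm thick, 30 g. Origin: centre of the slab (7 mm above what it lies on); z is its thickness. Freshly painted: it is marked if the two fingers together press it with over 20 N (a grip of 10 N); a grip of 4 to 7 N holds it well. May be absent.
- tag2: Wooden shoe tag painted green with a small flower: a flat slab 60 mm (x) by 46 mm (y) by 14 mm thick, 30 g. Origin: centre of the slab (7 mm above what it lies on); z is its thickness. Freshly painted: it is marked if the two fingers together press it with over 20 N (a grip of 10 N); a grip of 4 to 7 N holds it well. May be absent.
- tag3: Wooden shoe tag painted blue with a small flower: a flat slab 60 mm (x) by 46 mm (y) by 14 mm thick, 30 g. Origin: centre of the slab (7 mm above what it lies on); z is its thickness. Freshly painted: it is marked if the two fingers together press it with over 20 N (a grip of 10 N); a grip of 4 to 7 N holds it well. May be absent.
- tag4: Wooden shoe tag painted orange with a small flower: a flat slab 60 mm (x) by 46 mm (y) by 14 mm thick, 30 g. Origin: centre of the slab (7 mm above what it lies on); z is its thickness. Freshly painted: it is marked if the two fingers together press it with over 20 N (a grip of 10 N); a grip of 4 to 7 N holds it well. May be absent.
- pot_blue: Squat paint pot with a blue cap, 36 mm across, 45 mm high; leave standing. Origin: centre of its underside.
- pot_green: Squat paint pot with a green cap, as the blue one; leave standing.
- pot_yellow: Squat paint pot with a yellow cap, as the blue one; leave standing.
Mind the look-alikes: they are no part of the job. Of the things that look like the counter, the middle-sized one is meant.

How it is judged:
On the way, in this order (a step that is already met when the one before it is completed fails the run):
1. the cover stands upright (at least 1.4 rad open) (value of joint cover above 1.4 rad), for 0.2 s.
2. every tag present lies flat on the tray floor, one to a compartment (two do not fit), with the cover still up (x of tag1 in the frame of case between -0.08 and 0.08 m and y of tag1 in the frame of case between -0.091 and 0.091 m and height (world z) of each of tag1, tag2, tag3, tag4 below 0.0145 m and angle between the z axis of each of tag1, tag2, tag3, tag4 and the z axis of case, either way round below 0.15 rad and linear speed of each of tag1, tag2, tag3, tag4 below 0.03 m/s and x of tag2 in the frame of case between -0.08 and 0.08 m and y of tag2 in the frame of case between -0.091 and 0.091 m and x of tag3 in the frame of case between -0.08 and 0.08 m and y of tag3 in the frame of case between -0.091 and 0.091 m and x of tag4 in the frame of case between -0.08 and 0.08 m and y of tag4 in the frame of case between -0.091 and 0.091 m and value of joint cover above 1.1 rad), for 0.2 s.
3. the cover is folded down to 30 degrees (0.40 to 0.65 rad), let go and at rest, the tags still in place (x of tag1 in the frame of case between -0.08 and 0.08 m and y of tag1 in the frame of case between -0.091 and 0.091 m and height (world z) of each of tag1, tag2, tag3, tag4 below 0.0145 m and angle between the z axis of each of tag1, tag2, tag3, tag4 and the z axis of case, either way round below 0.15 rad and linear speed of each of tag1, tag2, tag3, tag4 below 0.03 m/s and x of tag2 in the frame of case between -0.08 and 0.08 m and y of tag2 in the frame of case between -0.091 and 0.091 m and x of tag3 in the frame of case between -0.08 and 0.08 m and y of tag3 in the frame of case between -0.091 and 0.091 m and x of tag4 in the frame of case between -0.08 and 0.08 m and y of tag4 in the frame of case between -0.091 and 0.091 m and value of joint cover between 0.4 and 0.65 rad and contact force between the fingers and cover below 0.05 N and velocity of joint cover below 0.05 rad/s), for 0.3 s.
4. the counter's lever is at its stop (over 0.70 rad), the cover still at 30 degrees (value of joint lever above 0.7 rad and value of joint cover between 0.4 and 0.65 rad), for 0.05 s.
At the end, for the whole second after the job is handed in: Every tag present lies flat (within 0.15 rad) on the tray floor, one to a compartment (two do not fit), its centre under 14.5 mm above the table, released and at rest; the cover stands 0.40 to 0.65 rad open (30 degrees, within about 7); the lever is back at rest (under 0.1 rad) (x of tag1 in the frame of case between -0.08 and 0.08 m and y of tag1 in the frame of case between -0.091 and 0.091 m and height (world z) of each of tag1, tag2, tag3, tag4 below 0.0145 m and angle between the z axis of each of tag1, tag2, tag3, tag4 and the z axis of case, either way round below 0.15 rad and linear speed of each of tag1, tag2, tag3, tag4 below 0.03 m/s and x of tag2 in the frame of case between -0.08 and 0.08 m and y of tag2 in the frame of case between -0.091 and 0.091 m and x of tag3 in the frame of case between -0.08 and 0.08 m and y of tag3 in the frame of case between -0.091 and 0.091 m and x of tag4 in the frame of case between -0.08 and 0.08 m and y of tag4 in the frame of case between -0.091 and 0.091 m and value of joint cover between 0.4 and 0.65 rad and value of joint lever below 0.1 rad); the robot touches nothing.
It fails at once if a tag is squeezed or pressed by the fingers with more than 20 N in all (a grip of 10 N) (contact force between the fingers and tag1 above 20 N or contact force between the fingers and tag2 above 20 N or contact force between the fingers and tag3 above 20 N or contact force between the fingers and tag4 above 20 N).
It fails at once if a paint pot is knocked over (angle between any of pot_blue, pot_green, pot_yellow's own z axis and vertical above 0.6 rad).
Of tag1, tag2, tag3, tag4 only 2 to 4 are there at a start; the rules pass over those that are not, and their reading is None.
At some moment in a run one of tag1, tag2, tag3, tag4 may be knocked a few centimetres aside while the robot is not near it.
Once in a run the grip may slacken for a moment while it holds something.
It also fails if it takes over 210 s, if anything falls off the work surface, if the arm or the gripper's body presses on something with over 40 N, if the wrist force passes 120 N, or if a joint passes its speed limit or range.

## Working session

There is one attempt and no reset: what is moved stays moved. The work goes in short steps, Python scripts to look and compute and a tool call to move; the robot and the scene stay as the last step left them, time stands still between calls to the robot, and variables do not carry over. Pictures are saved under pics/ and viewed, at most 14 in all, crops included, and the job is handed in when it is done.

Besides the shell and the picture viewer there is one more tool, called after "Emit:" as a command line: name --argument value ..., lists and objects as JSON in quotes. arm_command: Moves the arm, as the interface text tells. Its arguments: {"type":"object","properties":{"commands":{"type":"array"},"grip_force":{"type":"number"}},"required":["commands"]}

```bash
mkdir -p pics
cat > h.py <<'E'
import numpy as np,cv2
from workcell import r
def cam(n,save=None):
    c=r.read_camera(n)
    if save: cv2.imwrite('pics/'+save+'.png',c['pixels'][:,:,::-1])
    return c
def ray(c,p):
    R=cv2.Rodrigues(np.array(c['rvec'],float))[0];t=np.array(c['tvec'],float).ravel()
    q=cv2.undistortPoints(np.array([[p]],float),np.array(c['K'],float),None).ravel()
    return -R.T@t, R.T@np.array([q[0],q[1],1.])
def at(c,p,z):
    o,d=ray(c,p); return o+d*(z-o[2])/d[2]
def proj(c,P):
    return cv2.projectPoints(np.array(P,float).reshape(-1,1,3),np.array(c['rvec'],float),np.array(c['tvec'],float),np.array(c['K'],float),None)[0].reshape(-1,2)
E
python3 - <<'E'
from h import *
np.set_printoptions(precision=4,suppress=True)
Z=dict(case=0,cover_bar=.06,cover_hinge=.046,counter=0,lever_tip=.092,tag1=.007,tag2=.007,tag3=.007,tag4=.007,pot_blue=0,pot_green=0,pot_yellow=0)
for n in ['top','side']:
    c=cam(n,n+'0')
    print(n,ray(c,(320,200)))
    for k,z in Z.items():
        for d in r.tip_of(k,n)[:4]: print(k,np.array(d['pixel']).round(0),round(d['conf'],2),at(c,d['pixel'],z).round(3)[:2])
print(r.get_obs())
E
```

```text
top (array([ 0.315 , -0.0964,  1.1379]), array([ 0.148 , -0.0105, -0.989 ]))
case [221. 167.] 0.6 [0.567 0.124]
cover_bar [207. 211.] 0.62 [0.455 0.141]
cover_bar [439. 157.] 0.19 [ 0.57  -0.377]
cover_hinge [221. 127.] 0.89 [0.651 0.116]
cover_hinge [266. 216.] 0.74 [0.443 0.013]
counter [406. 303.] 0.97 [ 0.246 -0.3  ]
counter [391. 181.] 0.95 [ 0.527 -0.276]
counter [342. 125.] 0.59 [ 0.666 -0.165]
counter [387. 222.] 0.3 [ 0.432 -0.263]
lever_tip [424. 315.] 0.75 [ 0.226 -0.32 ]
lever_tip [349. 119.] 0.6 [ 0.65  -0.175]
lever_tip [399. 176.] 0.57 [ 0.521 -0.28 ]
lever_tip [444. 206.] 0.52 [ 0.454 -0.372]
tag1 [319. 221.] 0.88 [ 0.435 -0.105]
tag1 [326. 182.] 0.76 [ 0.526 -0.122]
tag1 [390. 220.] 0.71 [ 0.435 -0.268]
tag2 [319. 221.] 0.88 [ 0.435 -0.105]
tag2 [326. 182.] 0.76 [ 0.526 -0.122]
tag2 [390. 220.] 0.71 [ 0.435 -0.268]
tag3 [319. 221.] 0.88 [ 0.435 -0.105]
tag3 [326. 182.] 0.76 [ 0.526 -0.122]
tag3 [390. 220.] 0.71 [ 0.435 -0.268]
tag4 [319. 221.] 0.88 [ 0.435 -0.105]
tag4 [326. 182.] 0.76 [ 0.526 -0.122]
tag4 [390. 220.] 0.71 [ 0.435 -0.268]
pot_blue [442. 205.] 0.56 [ 
[... 1231 characters left out ...]
0.5 [ 0.481 -0.393]
pot_green [297. 260.] 0.3 [0.443 0.019]
pot_yellow [296. 262.] 0.74 [0.441 0.028]
{'time': 1.3, 'joint_pos': array([ 1.0751,  0.4686, -0.0486,  1.5325,  0.0241,  1.141 , -0.0823]), 'joint_velocities': array([ 0.    ,  0.0008, -0.0019,  0.0002,  0.0005, -0.0011,  0.0002]), 'effort': array([ -0.    , -50.783 ,  -0.0804, -23.645 ,  -0.0614,   0.0312,
         0.    ]), 'tool_pos': array([ 0.3038, -0.6028,  0.2225]), 'eef_rot': array([[ 0.893,  0.45 ,  0.   ],
       [ 0.45 , -0.893, -0.   ],
       [ 0.   ,  0.   , -1.   ]]), 'wrist_force': array([ 0.4476,  0.3283, -0.0415]), 'ft_torque': array([ 0.0148, -0.035 , -0.0088]), 'gripper_force': 0.0, 'width': 0.08714941234384198}
```

View pics/top0.png

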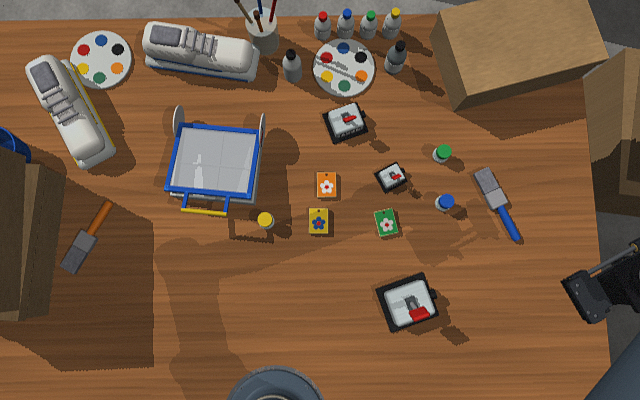

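View pics/side0.png

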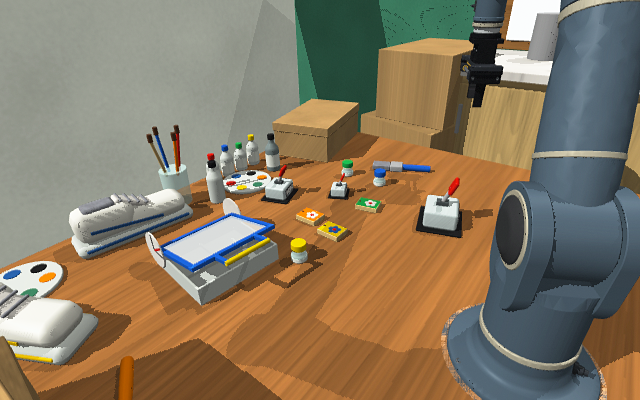

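Top view: case at (213,165) with its yellow bar at (205,211). Three tags: orange (326,184), yellow (318,221) and green (386,222); no blue one. Pots at (265,219), (442,154) and (446,202). The counters are large (408,303), small (391,177) and middle-sized (345,122), so the last is the one meant. The side view agrees.

```bash
cat >> h.py <<'E'
def tri(c1,p1,c2,p2):
    o1,d1=ray(c1,p1);o2,d2=ray(c2,p2)
    s=np.linalg.lstsq(np.c_[d1,-d2],o2-o1,rcond=None)[0]
    a,b=o1+s[0]*d1,o2+s[1]*d2
    return (a+b)/2,np.linalg.norm(a-b)
E
python3 - <<'E'
from h import *
np.set_printoptions(precision=4,suppress=True)
T=cam('top');P={k:r.tip_of(k,'top') for k in['case','cover_bar','cover_hinge','counter','lever_tip']}
S=cam('side');Q={k:r.tip_of(k,'side') for k in P}
for k in P:
  for a in P[k][:4]:
    for b in Q[k][:4]:
      x,e=tri(T,a['pixel'],S,b['pixel'])
      if e<.02: print(k,x,e.round(4),a['conf'],b['conf'])
print('yellow bar by hand',tri(T,(205,211),S,(248,251)))
hsv=cv2.cvtColor(T['pixels'],cv2.COLOR_RGB2HSV)
def blob(n,lo,hi,box):
    m=cv2.inRange(hsv,lo,hi);k=np.zeros_like(m);x0,x1,y0,y1=box;k[y0:y1,x0:x1]=m[y0:y1,x0:x1]
    p=cv2.findNonZero(k);print(n,len(p),cv2.minAreaRect(p))
    return p.reshape(-1,2)
p=blob('bar',(22,150,120),(35,255,255),(170,240,195,225))
x=np.polyfit(p[:,0],p[:,1],1);print(x,p.min(0),p.max(0))
blob('cover blue',(105,150,80),(125,255,255),(155,275,110,210))
E
```

```text
cover_bar [0.4592 0.1347 0.0941] 0.0058 0.8 0.78
cover_hinge [0.653  0.1219 0.0523] 0.0007 0.89 0.76
counter [ 0.2486 -0.2964  0.0093] 0.0026 0.95 0.6
counter [ 0.6728 -0.1759  0.0033] 0.0134 0.87 0.73
counter [ 0.5315 -0.2721  0.0071] 0.0009 0.82 0.59
lever_tip [ 0.228  -0.3126  0.1185] 0.0079 0.55 0.55
lever_tip [ 0.6455 -0.1684  0.1025] 0.0012 0.54 0.44
lever_tip [ 0.5261 -0.2809  0.0675] 0.0115 0.52 0.38
yellow bar by hand (array([0.4522, 0.1396, 0.0947]), np.float64(0.0026551420407728045))
bar 175 ((203.43069458007812, 211.1930694580078), (45.274192810058594, 4.079652309417725), 5.710593223571777)
[  0.0938 192.2324] [181 208] [226 215]
cover blue 1463 ((211.12232971191406, 167.3074188232422), (89.7343978881836, 84.91352844238281), 5.856013774871826)
```

The bar is at about (0.455, 0.138, 0.093), so the cover starts about 0.22 open. The hinge is at (0.653, 0.120) and the case yaw is about -0.1. Next I go above the bar.

Emit:
arm_command --commands '[{"dx": 0.012, "dy": 0.031, "rz": 0.042, "jaw": -0.3}, {"dx": 0.012, "dy": 0.031, "rz": 0.042}, {"dx": 0.012, "dy": 0.031, "rz": 0.042}, {"dx": 0.012, "dy": 0.031, "rz": 0.042}, {"dx": 0.012, "dy": 0.031, "rz": 0.042}, {"dx": 0.012, "dy": 0.031, "rz": 0.042}, {"dx": 0.012, "dy": 0.031, "rz": 0.042}, {"dx": 0.012, "dy": 0.031, "rz": 0.042}]'

```text
invalid input
```

Emit:
arm_command --commands '[{"dx": 0.006, "dy": 0.031, "rz": 0.042}, {"dx": 0.006, "dy": 0.031, "rz": 0.042}, {"dx": 0.006, "dy": 0.031, "rz": 0.042}, {"dx": 0.006, "dy": 0.031, "rz": 0.042}, {"dx": 0.006, "dy": 0.031, "rz": 0.042}, {"dx": 0.006, "dy": 0.031, "rz": 0.042}, {"dx": 0.006, "dy": 0.031, "rz": 0.042}, {"dx": 0.006, "dy": 0.031, "rz": 0.042}]'

```text
invalid input
```

Emit:
arm_command --commands '[{"dx": 0.001, "dy": 0.031, "rz": 0.042}, {"dx": 0.001, "dy": 0.031, "rz": 0.042}, {"dx": 0.001, "dy": 0.031, "rz": 0.042}, {"dx": 0.001, "dy": 0.031, "rz": 0.042}, {"dx": 0.001, "dy": 0.031, "rz": 0.042}, {"dx": 0.001, "dy": 0.031, "rz": 0.042}, {"dx": 0.001, "dy": 0.031, "rz": 0.042}, {"dx": 0.001, "dy": 0.031, "rz": 0.042}]'

```text
invalid input
```

Run:
```python
from h import *
np.set_printoptions(precision=4,suppress=True)
o=r.get_obs();print(o['time'],o['tool_pos'],o['eef_rot'],o['width'],o['joint_pos'])
c=cam('wrist','w1');print(ray(c,(320,200)))
for k,z in dict(cover_bar=.092,cover_hinge=.046,case=0).items():
  for d in r.tip_of(k,'wrist')[:3]: print(k,d,at(c,d['pixel'],z))
```

```text
1.9 [ 0.3038 -0.6028  0.2226] [[ 0.893   0.4501  0.0001]
 [ 0.4501 -0.893  -0.    ]
 [ 0.0001  0.0001 -1.    ]] 0.08688123898788469 [ 1.0751  0.4686 -0.0487  1.5325  0.0241  1.141  -0.0823]
(array([ 0.3669, -0.5714,  0.3838]), array([-0.227 , -0.1209, -0.9664]))
```

View pics/w1.png

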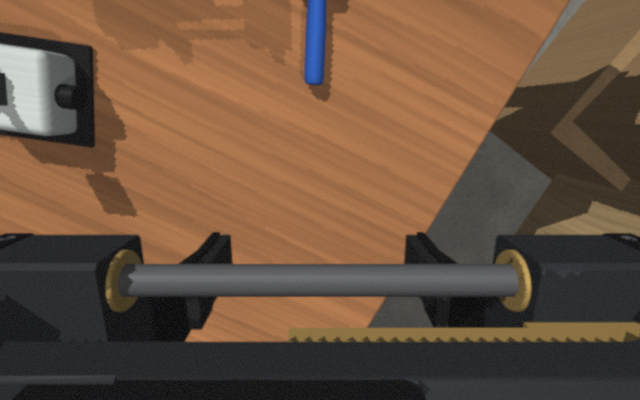

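The wrist picture shows only bare table, because the arm did not move: the rows were refused. I'll retry with every field in each row.

Emit:
arm_command --commands '[{"jaw": -0.3, "dx": 0.012, "dy": 0.031, "dz": 0, "rx": 0, "ry": 0, "rz": 0.042}]' --grip_force 20

```text
time: 2.18
tool_pos: [0.3111, -0.5773, 0.2221]
eef_rot: [[0.877, 0.48, -0.003], [0.48, -0.877, -0.005], [-0.005, 0.003, -1.0]]
wrist_force: [-0.6, -0.7, 0.8]
width: 0.0845
gripper_force: 0.0
```

Emit:
arm_command --commands '[{"jaw": -0.3, "dx": 0.013, "dy": 0.032, "dz": 0, "rx": 0, "ry": 0, "rz": 0.042}, {"jaw": -0.3, "dx": 0.013, "dy": 0.032, "dz": 0, "rx": 0, "ry": 0, "rz": 0.042}, {"jaw": -0.3, "dx": 0.013, "dy": 0.032, "dz": 0, "rx": 0, "ry": 0, "rz": 0.042}, {"jaw": -0.3, "dx": 0.013, "dy": 0.032, "dz": 0, "rx": 0, "ry": 0, "rz": 0.042}, {"jaw": -0.3, "dx": 0.013, "dy": 0.032, "dz": 0, "rx": 0, "ry": 0, "rz": 0.042}, {"jaw": -0.3, "dx": 0.013, "dy": 0.032, "dz": 0, "rx": 0, "ry": 0, "rz": 0.042}, {"jaw": -0.3, "dx": 0.013, "dy": 0.032, "dz": 0, "rx": 0, "ry": 0, "rz": 0.042}, {"jaw": -0.3, "dx": 0.006, "dy": 0.032, "dz": 0, "rx": 0, "ry": 0, "rz": 0.042}]'

```text
time: 2.85
tool_pos: [0.4143, -0.3139, 0.2229]
eef_rot: [[0.661, 0.75, 0.002], [0.75, -0.661, -0.0], [0.001, 0.001, -1.0]]
wrist_force: [0.5, 0.8, 0.7]
width: 0.0569
gripper_force: 0.0
```

Emit:
arm_command --commands '[{"jaw": -0.3, "dx": 0.005, "dy": 0.032, "dz": 0, "rx": 0, "ry": 0, "rz": 0.044}, {"jaw": -0.3, "dx": 0.005, "dy": 0.032, "dz": 0, "rx": 0, "ry": 0, "rz": 0.044}, {"jaw": -0.3, "dx": 0.005, "dy": 0.032, "dz": 0, "rx": 0, "ry": 0, "rz": 0.044}, {"jaw": -0.3, "dx": 0.005, "dy": 0.032, "dz": 0, "rx": 0, "ry": 0, "rz": 0.044}, {"jaw": -0.3, "dx": 0.005, "dy": 0.032, "dz": 0, "rx": 0, "ry": 0, "rz": 0.044}, {"jaw": -0.3, "dx": 0.005, "dy": 0.032, "dz": 0, "rx": 0, "ry": 0, "rz": 0.044}, {"jaw": -0.3, "dx": 0.005, "dy": 0.032, "dz": 0, "rx": 0, "ry": 0, "rz": 0.044}, {"jaw": -0.3, "dx": 0.005, "dy": 0.032, "dz": 0, "rx": 0, "ry": 0, "rz": 0.044}]'

```text
time: 3.52
tool_pos: [0.4529, -0.0583, 0.2229]
eef_rot: [[0.364, 0.932, 0.001], [0.932, -0.364, -0.0], [-0.0, 0.001, -1.0]]
wrist_force: [1.2, -0.6, -0.2]
width: 0.0567
gripper_force: 0.0
```

Emit:
arm_command --commands '[{"jaw": -0.3, "dx": 0, "dy": 0.03, "dz": 0, "rx": 0, "ry": 0, "rz": 0.044}, {"jaw": -0.3, "dx": 0, "dy": 0.03, "dz": 0, "rx": 0, "ry": 0, "rz": 0.044}, {"jaw": -0.3, "dx": 0, "dy": 0.03, "dz": 0, "rx": 0, "ry": 0, "rz": 0.044}, {"jaw": -0.3, "dx": 0, "dy": 0.03, "dz": 0, "rx": 0, "ry": 0, "rz": 0.044}, {"jaw": -0.3, "dx": 0, "dy": 0.03, "dz": 0, "rx": 0, "ry": 0, "rz": 0.044}, {"jaw": -0.3, "dx": 0, "dy": 0.025, "dz": 0, "rx": 0, "ry": 0, "rz": 0.044}, {"jaw": -0.3, "dx": 0, "dy": 0.01, "dz": 0, "rx": 0, "ry": 0, "rz": 0.01}, {"jaw": -0.3, "dx": 0, "dy": 0, "dz": 0, "rx": 0, "ry": 0, "rz": 0}]'

```text
time: 4.18
tool_pos: [0.4526, 0.1277, 0.2229]
eef_rot: [[0.096, 0.995, 0.001], [0.995, -0.096, 0.001], [0.001, 0.001, -1.0]]
wrist_force: [-0.3, -0.3, 0.1]
width: 0.0567
gripper_force: 0.0
```

Run:
```python
from h import *
np.set_printoptions(precision=4,suppress=True)
o=r.get_obs();print(o['time'],o['tool_pos'],o['eef_rot'],o['width'],o['joint_pos'])
c=cam('wrist','w2');print(ray(c,(320,200)))
for k,z in dict(cover_bar=.092,cover_hinge=.046,case=0).items():
  for d in r.tip_of(k,'wrist')[:3]: print(k,d,at(c,d['pixel'],z))
```

```text
4.1833 [0.4526 0.1277 0.2229] [[ 0.0955  0.9954  0.0006]
 [ 0.9954 -0.0955  0.0011]
 [ 0.0012  0.0005 -1.    ]] 0.05667415094479224 [ 0.2206  0.1881 -0.6559  1.9718  0.1331  1.0229 -0.5919]
(array([0.4594, 0.1972, 0.3842]), array([-0.0179, -0.2551, -0.9668]))
cover_bar {'pixel': [318.0, 174.1], 'conf': 0.83} [0.4544 0.1431 0.092 ]
cover_hinge {'pixel': [522.0, 173.8], 'conf': 0.98} [0.6543 0.1156 0.046 ]
case {'pixel': [421.5, 164.9], 'conf': 0.81} [0.5687 0.1253 0.    ]
```

View pics/w2.png

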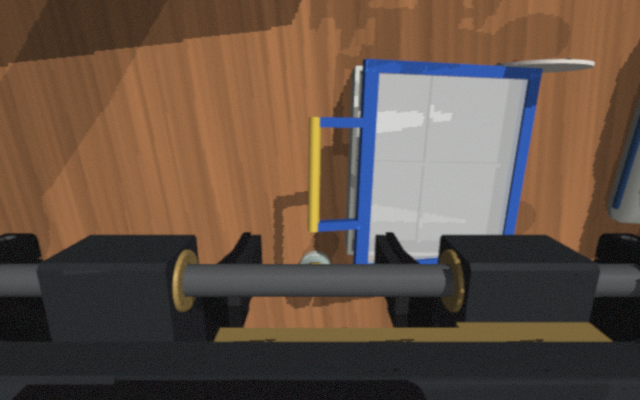

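Bar centre is at pixel (315,174), about (0.453, 0.143). The hinge is at (0.654, 0.116), giving a case yaw of about -0.13 and a case centre of about (0.570, 0.126). I'll descend and pinch the bar.

Emit:
arm_command --commands '[{"jaw": 0.2, "dx": 0.001, "dy": 0.014, "dz": 0, "rx": 0, "ry": 0, "rz": -0.035}, {"jaw": 0.2, "dx": 0, "dy": 0, "dz": -0.03, "rx": 0, "ry": 0, "rz": 0}, {"jaw": 0.2, "dx": 0, "dy": 0, "dz": -0.03, "rx": 0, "ry": 0, "rz": 0}, {"jaw": 0.2, "dx": 0, "dy": 0, "dz": -0.03, "rx": 0, "ry": 0, "rz": 0}, {"jaw": 0.2, "dx": 0, "dy": 0, "dz": -0.03, "rx": 0, "ry": 0, "rz": 0}, {"jaw": 0.2, "dx": 0, "dy": 0, "dz": -0.028, "rx": 0, "ry": 0, "rz": 0}, {"jaw": 0.2, "dx": 0, "dy": 0, "dz": 0, "rx": 0, "ry": 0, "rz": 0}]'

```text
time: 4.97
tool_pos: [0.4505, 0.1358, 0.0702]
eef_rot: [[0.137, 0.99, -0.01], [0.991, -0.137, -0.004], [-0.005, -0.009, -1.0]]
wrist_force: [-1.1, -0.1, -0.8]
width: 0.035
gripper_force: 0.0
```

Emit:
arm_command --commands '[{"jaw": 1, "dx": 0, "dy": 0, "dz": 0, "rx": 0, "ry": 0, "rz": 0}, {"jaw": 1, "dx": 0, "dy": 0, "dz": 0, "rx": 0, "ry": 0, "rz": 0}, {"jaw": 1, "dx": 0, "dy": 0, "dz": 0, "rx": 0, "ry": 0, "rz": 0}, {"jaw": 1, "dx": 0, "dy": 0, "dz": 0, "rx": 0, "ry": 0, "rz": 0}]' --grip_force 20

```text
time: 5.3
tool_pos: [0.4535, 0.1395, 0.076]
eef_rot: [[0.136, 0.991, 0.0], [0.991, -0.136, 0.0], [0.0, 0.0, -1.0]]
wrist_force: [-8.5, 2.7, 3.6]
width: 0.0159
gripper_force: 4.1
```

Run:
```python
from h import *
np.set_printoptions(precision=4,suppress=True)
o=r.get_obs();print(o['time'],o['tool_pos'],o['eef_rot'][:,1],o['width'],o['gripper_force'],o['wrist_force'])
S=cam('side','s1');print(r.tip_of('cover_bar','side'),r.tip_of('cover_hinge','side'))
p=o['tool_pos']+[0,0,.019];H=np.array([.654,.116,.046])
d=p-H;print(np.hypot(d[0],d[1]),d[2],np.linalg.norm(d))
y=-.13;u=np.array([np.cos(y),np.sin(y),0])
t0=np.arctan2(d[2],np.hypot(d[0],d[1]))
th=np.linspace(t0,1.8,25)
B=np.array([-.21*np.cos(t)*u+[0,0,.21*np.sin(t)] for t in th]);print(t0,np.diff(B,axis=0).round(4))
```

```text
5.3 [0.4535 0.1395 0.076 ] [ 0.9908 -0.1356  0.0001] 0.015893120617606324 4.061218500137329 [-8.4992  2.7447  3.6114]
[{'pixel': [247.0, 251.2], 'conf': 0.64}] [{'pixel': [197.2, 228.8], 'conf': 0.79}]
0.20188654198519057 0.04900180977193881 0.2077482928826694
0.23811482044567178 [[ 0.0036 -0.0005  0.0132]
 [ 0.0045 -0.0006  0.0129]
 [ 0.0053 -0.0007  0.0126]
 [ 0.0061 -0.0008  0.0122]
 [ 0.0069 -0.0009  0.0118]
 [ 0.0076 -0.001   0.0113]
 [ 0.0083 -0.0011  0.0108]
 [ 0.009  -0.0012  0.0102]
 [ 0.0096 -0.0013  0.0096]
 [ 0.0102 -0.0013  0.009 ]
 [ 0.0108 -0.0014  0.0083]
 [ 0.0113 -0.0015  0.0075]
 [ 0.0118 -0.0015  0.0068]
 [ 0.0122 -0.0016  0.006 ]
 [ 0.0125 -0.0016  0.0052]
 [ 0.0128 -0.0017  0.0043]
 [ 0.0131 -0.0017  0.0035]
 [ 0.0133 -0.0017  0.0026]
 [ 0.0134 -0.0018  0.0018]
 [ 0.0135 -0.0018  0.0009]
 [ 0.0135 -0.0018 -0.    ]
 [ 0.0135 -0.0018 -0.0009]
 [ 0.0134 -0.0018 -0.0018]
 [ 0.0133 -0.0017 -0.0027]]
```

Emit:
arm_command --commands '[{"jaw": 1, "dx": -0.003, "dy": 0, "dz": 0, "rx": 0, "ry": 0, "rz": 0}, {"jaw": 1, "dx": 0, "dy": 0, "dz": 0, "rx": 0, "ry": 0, "rz": 0}, {"jaw": 1, "dx": 0, "dy": 0, "dz": 0, "rx": 0, "ry": 0, "rz": 0}, {"jaw": 1, "dx": 0, "dy": 0, "dz": 0, "rx": 0, "ry": 0, "rz": 0}]'

```text
time: 5.78
tool_pos: [0.4502, 0.1399, 0.0751]
eef_rot: [[0.134, 0.991, -0.0], [0.991, -0.134, 0.001], [0.0, -0.0, -1.0]]
wrist_force: [-4.6, 3.0, 1.7]
width: 0.0092
gripper_force: 20.0
```

Emit:
arm_command --commands '[{"jaw": 1, "dx": 0.004, "dy": 0, "dz": 0.013, "rx": 0, "ry": 0, "rz": 0}, {"jaw": 1, "dx": 0.004, "dy": -0.001, "dz": 0.013, "rx": 0, "ry": 0, "rz": 0}, {"jaw": 1, "dx": 0.005, "dy": -0.001, "dz": 0.013, "rx": 0, "ry": 0, "rz": 0}, {"jaw": 1, "dx": 0.006, "dy": -0.001, "dz": 0.012, "rx": 0, "ry": 0, "rz": 0}, {"jaw": 1, "dx": 0.007, "dy": -0.001, "dz": 0.012, "rx": 0, "ry": 0, "rz": 0}, {"jaw": 1, "dx": 0.008, "dy": -0.001, "dz": 0.011, "rx": 0, "ry": 0, "rz": 0}, {"jaw": 1, "dx": 0.008, "dy": -0.001, "dz": 0.011, "rx": 0, "ry": 0, "rz": 0}, {"jaw": 1, "dx": 0.009, "dy": -0.001, "dz": 0.01, "rx": 0, "ry": 0, "rz": 0}]'

```text
time: 6.45
tool_pos: [0.4977, 0.1344, 0.1705]
eef_rot: [[0.133, 0.991, -0.008], [0.991, -0.133, 0.001], [-0.0, -0.008, -1.0]]
wrist_force: [-13.1, 4.4, 8.2]
width: 0.009
gripper_force: 20.0
```

Emit:
arm_command --commands '[{"jaw": 1, "dx": 0.01, "dy": -0.001, "dz": 0.0095, "rx": 0, "ry": 0, "rz": 0}, {"jaw": 1, "dx": 0.01, "dy": -0.001, "dz": 0.009, "rx": 0, "ry": 0, "rz": 0}, {"jaw": 1, "dx": 0.011, "dy": -0.001, "dz": 0.008, "rx": 0, "ry": 0, "rz": 0}, {"jaw": 1, "dx": 0.011, "dy": -0.002, "dz": 0.0075, "rx": 0, "ry": 0, "rz": 0}, {"jaw": 1, "dx": 0.012, "dy": -0.002, "dz": 0.007, "rx": 0, "ry": 0, "rz": 0}, {"jaw": 1, "dx": 0.012, "dy": -0.002, "dz": 0.006, "rx": 0, "ry": 0, "rz": 0}, {"jaw": 1, "dx": 0.012, "dy": -0.002, "dz": 0.005, "rx": 0, "ry": 0, "rz": 0}, {"jaw": 1, "dx": 0.013, "dy": -0.002, "dz": 0.0045, "rx": 0, "ry": 0, "rz": 0}]'

```text
time: 7.12
tool_pos: [0.5933, 0.1233, 0.2304]
eef_rot: [[0.132, 0.991, 0.004], [0.991, -0.132, 0.005], [0.005, 0.003, -1.0]]
wrist_force: [-5.2, 6.2, 9.6]
width: 0.0091
gripper_force: 20.1
```

Emit:
arm_command --commands '[{"jaw": 1, "dx": 0.013, "dy": -0.002, "dz": 0.0035, "rx": 0, "ry": 0, "rz": 0}, {"jaw": 1, "dx": 0.013, "dy": -0.002, "dz": 0.0025, "rx": 0, "ry": 0, "rz": 0}, {"jaw": 1, "dx": 0.013, "dy": -0.002, "dz": 0.002, "rx": 0, "ry": 0, "rz": 0}, {"jaw": 1, "dx": 0.013, "dy": -0.002, "dz": 0.001, "rx": 0, "ry": 0, "rz": 0}, {"jaw": 1, "dx": 0.0135, "dy": -0.002, "dz": 0, "rx": 0, "ry": 0, "rz": 0}, {"jaw": 1, "dx": 0.0135, "dy": -0.002, "dz": -0.001, "rx": 0, "ry": 0, "rz": 0}, {"jaw": 1, "dx": 0.0135, "dy": -0.002, "dz": -0.002, "rx": 0, "ry": 0, "rz": 0}, {"jaw": 1, "dx": 0.0135, "dy": -0.002, "dz": -0.003, "rx": 0, "ry": 0, "rz": 0}]'

```text
time: 7.78
tool_pos: [0.7005, 0.1098, 0.2323]
eef_rot: [[0.131, 0.991, 0.006], [0.991, -0.131, 0.01], [0.011, 0.005, -1.0]]
wrist_force: [0.9, 10.0, 3.8]
width: 0.0092
gripper_force: 20.1
```

Emit:
arm_command --commands '[{"jaw": 1, "dx": 0, "dy": 0, "dz": 0, "rx": 0, "ry": 0, "rz": 0}, {"jaw": 1, "dx": 0, "dy": 0, "dz": 0, "rx": 0, "ry": 0, "rz": 0}, {"jaw": 1, "dx": 0, "dy": 0, "dz": 0, "rx": 0, "ry": 0, "rz": 0}]'

```text
time: 8.03
tool_pos: [0.7014, 0.1096, 0.232]
eef_rot: [[0.131, 0.991, 0.009], [0.991, -0.131, 0.01], [0.011, 0.007, -1.0]]
wrist_force: [4.2, 8.8, 2.7]
width: 0.009
gripper_force: 20.1
```

Bar at (0.701, 0.110, 0.251) puts the cover at about 1.8 rad. I'll release it and go above the orange tag.

Emit:
arm_command --commands '[{"jaw": 0.2, "dx": 0, "dy": 0, "dz": 0, "rx": 0, "ry": 0, "rz": 0}, {"jaw": 0.2, "dx": 0, "dy": 0, "dz": 0, "rx": 0, "ry": 0, "rz": 0}, {"jaw": 0.2, "dx": 0, "dy": 0, "dz": 0, "rx": 0, "ry": 0, "rz": 0}, {"jaw": 0.2, "dx": 0, "dy": 0, "dz": 0, "rx": 0, "ry": 0, "rz": 0}, {"jaw": 0.2, "dx": 0, "dy": 0, "dz": 0.02, "rx": 0, "ry": 0, "rz": 0}, {"jaw": 0.2, "dx": 0, "dy": 0, "dz": 0.03, "rx": 0, "ry": 0, "rz": 0}, {"jaw": 0.2, "dx": 0, "dy": 0, "dz": 0.02, "rx": 0, "ry": 0, "rz": 0}]'

```text
time: 8.62
tool_pos: [0.6993, 0.1022, 0.3008]
eef_rot: [[0.136, 0.991, 0.001], [0.991, -0.136, -0.0], [-0.0, 0.001, -1.0]]
wrist_force: [0.8, 0.2, 0.4]
width: 0.034
gripper_force: 0.0
```

Emit:
arm_command --commands '[{"jaw": -0.5, "dx": -0.013, "dy": -0.018, "dz": 0, "rx": 0, "ry": 0, "rz": 0.12}, {"jaw": -0.5, "dx": -0.013, "dy": -0.018, "dz": 0, "rx": 0, "ry": 0, "rz": 0.12}, {"jaw": -0.5, "dx": -0.013, "dy": -0.018, "dz": 0, "rx": 0, "ry": 0, "rz": 0.12}, {"jaw": -0.5, "dx": -0.013, "dy": -0.018, "dz": 0, "rx": 0, "ry": 0, "rz": 0.12}, {"jaw": -0.5, "dx": -0.013, "dy": -0.018, "dz": 0, "rx": 0, "ry": 0, "rz": 0.12}, {"jaw": -0.5, "dx": -0.013, "dy": -0.018, "dz": 0, "rx": 0, "ry": 0, "rz": 0.12}, {"jaw": -0.5, "dx": -0.013, "dy": -0.018, "dz": 0, "rx": 0, "ry": 0, "rz": 0.12}]'

```text
time: 9.2
tool_pos: [0.607, -0.0247, 0.2989]
eef_rot: [[-0.651, 0.759, -0.0], [0.759, 0.651, -0.001], [-0.001, -0.001, -1.0]]
wrist_force: [0.9, 0.5, 0.0]
width: 0.0641
gripper_force: 0.0
```

Emit:
arm_command --commands '[{"jaw": -0.5, "dx": -0.012, "dy": -0.016, "dz": -0.013, "rx": 0, "ry": 0, "rz": 0.12}, {"jaw": -0.5, "dx": -0.012, "dy": -0.016, "dz": -0.013, "rx": 0, "ry": 0, "rz": 0.12}, {"jaw": -0.5, "dx": -0.012, "dy": -0.016, "dz": -0.013, "rx": 0, "ry": 0, "rz": 0.12}, {"jaw": -0.5, "dx": -0.012, "dy": -0.016, "dz": -0.013, "rx": 0, "ry": 0, "rz": 0.12}, {"jaw": -0.5, "dx": -0.012, "dy": -0.016, "dz": -0.013, "rx": 0, "ry": 0, "rz": 0.12}, {"jaw": -0.5, "dx": -0.012, "dy": -0.015, "dz": -0.013, "rx": 0, "ry": 0, "rz": 0.12}, {"jaw": -0.5, "dx": -0.01, "dy": -0.01, "dz": -0.012, "rx": 0, "ry": 0, "rz": 0.12}, {"jaw": -0.5, "dx": 0, "dy": 0, "dz": 0, "rx": 0, "ry": 0, "rz": 0}]'

```text
time: 9.87
tool_pos: [0.522, -0.1318, 0.2062]
eef_rot: [[-1.0, 0.03, -0.007], [0.03, 1.0, -0.001], [0.007, -0.001, -1.0]]
wrist_force: [0.0, -0.1, -1.1]
width: 0.0651
gripper_force: 0.0
```

```bash
cat >> h.py <<'E'
# tag fit: colour blob -> rect at the tag's top (z=.014)
COL={'yellow':((23,150,110),(34,255,255)),'green':((45,100,60),(80,255,255)),'orange':((8,150,180),(20,255,255))}
def tags(c,box=None):
    hsv=cv2.cvtColor(c['pixels'],cv2.COLOR_RGB2HSV);out={}
    for k,(lo,hi) in COL.items():
        m=cv2.morphologyEx(cv2.inRange(hsv,lo,hi),cv2.MORPH_OPEN,np.ones((3,3)))
        n,l,s,ce=cv2.connectedComponentsWithStats(m)
        for i in range(1,n):
            if s[i,4]<60: continue
            cn=cv2.findContours((l==i).astype('uint8'),cv2.RETR_EXTERNAL,cv2.CHAIN_APPROX_NONE)[0][0].reshape(-1,2)
            W=np.array([at(c,p,.012)[:2] for p in cn.astype(float)])
            (ctr,(a,b),an)=cv2.minAreaRect((W*1000).astype('float32'))
            if a<b: a,b,an=b,a,an+90
            an=(an+90)%180-90
            print(k,'ctr',np.round(ctr,1),'size',round(a),round(b),'long axis deg',round(an,1),'px',ce[i].round())
E
python3 - <<'E'
from h import *
np.set_printoptions(precision=4,suppress=True)
o=r.get_obs();print(o['time'],o['tool_pos'],o['eef_rot'],o['width'],o['joint_pos'])
print('TOP');T=cam('top','t2');tags(T);print(r.tip_of('cover_bar','top'))
print('WR');tags(cam('wrist','w3'))
E
```

```text
9.8667 [ 0.522  -0.1318  0.2062] [[-0.9995  0.0297 -0.0069]
 [ 0.0297  0.9996 -0.001 ]
 [ 0.0068 -0.0012 -1.    ]] 0.0650754831061792 [ 0.8849  0.4082 -0.9194  1.8354  0.3661  1.0857  1.3693]
TOP
yellow ctr [814.  459.4] size 26 24 long axis deg 2.9 px [82. 68.]
yellow ctr [805.9 170.5] size 123 12 long axis deg 82.7 px [202.  69.]
yellow ctr [ 783.  -130.3] size 24 23 long axis deg 89.0 px [327.  76.]
yellow ctr [ 451.3 -104.3] size 41 27 long axis deg 85.3 px [318. 213.]
yellow ctr [441.3  20.1] size 33 30 long axis deg -0.2 px [264. 219.]
yellow ctr [ 418.5 -102.6] size 41 23 long axis deg 89.2 px [318. 229.]
green ctr [789.3 417.3] size 24 23 long axis deg -87.4 px [99. 78.]
green ctr [ 596.3 -399. ] size 33 32 long axis deg 87.1 px [443. 151.]
orange ctr [812.8 376.3] size 26 26 long axis deg -87.7 px [116.  68.]
orange ctr [ 532.9 -109.1] size 28 14 long axis deg -0.9 px [320. 179.]
[{'pixel': [206.2, 69.5], 'conf': 0.73}]
WR
yellow ctr [ 436.7 -102.7] size 53 40 long axis deg -1.6 px [341.  89.]
yellow ctr [437.2  30.5] size 36 34 long axis deg 88.2 px [477.  83.]
green ctr [ 430.8 -258.2] size 56 41 long axis deg 11.9 px [184.  88.]
green ctr [ 588.  -420.1] size 34 9 long axis deg -65.9 px [ 55. 241.]
orange ctr [ 521.3 -123. ] size 56 42 long axis deg -0.4 px [323. 174.]
```

View pics/w3.png

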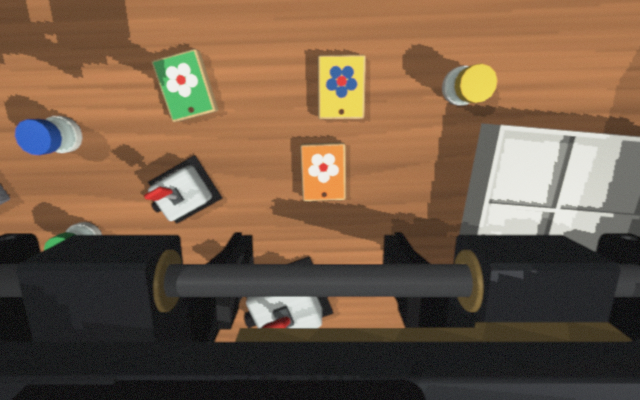

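The wrist view shows orange at (323,174), yellow (341,89), green (184,88), and the open tray at right. Positions: orange (0.521, -0.123), yellow (0.437, -0.103), green (0.431, -0.258) turned 12°. I'll descend on orange.

Emit:
arm_command --commands '[{"jaw": -0.5, "dx": -0.001, "dy": 0.009, "dz": 0, "rx": 0, "ry": 0, "rz": 0.025}, {"jaw": -0.5, "dx": 0, "dy": 0, "dz": -0.035, "rx": 0, "ry": 0, "rz": 0}, {"jaw": -0.5, "dx": 0, "dy": 0, "dz": -0.035, "rx": 0, "ry": 0, "rz": 0}, {"jaw": -0.5, "dx": 0, "dy": 0, "dz": -0.035, "rx": 0, "ry": 0, "rz": 0}, {"jaw": -0.5, "dx": 0, "dy": 0, "dz": -0.035, "rx": 0, "ry": 0, "rz": 0}, {"jaw": -0.5, "dx": 0, "dy": 0, "dz": -0.033, "rx": 0, "ry": 0, "rz": 0}, {"jaw": -0.5, "dx": 0, "dy": 0, "dz": 0, "rx": 0, "ry": 0, "rz": 0}, {"jaw": -0.5, "dx": 0, "dy": 0, "dz": 0, "rx": 0, "ry": 0, "rz": 0}]' --grip_force 5.5

```text
time: 10.68
tool_pos: [0.5251, -0.1169, 0.036]
eef_rot: [[-1.0, -0.002, -0.001], [-0.002, 1.0, 0.001], [0.001, 0.001, -1.0]]
wrist_force: [0.7, 0.4, 0.4]
width: 0.0653
gripper_force: 0.0
```

Run:
```python
from h import *
o=r.get_obs();print(o['tool_pos'],o['eef_rot'].round(3),o['width'])
tags(cam('wrist'))
```

```text
[ 0.52508107 -0.11685344  0.03602115] [[-1.    -0.002 -0.001]
 [-0.002  1.     0.001]
 [ 0.001  0.001 -1.   ]] 0.06526594743673089
yellow ctr [436.7 -98.6] size 55 32 long axis deg -1.3 px [368.  78.]
yellow ctr [438.3  29.3] size 37 30 long axis deg 13.5 px [617.  72.]
yellow ctr [ 448.4 -119.5] size 31 9 long axis deg 0.1 px [311.  98.]
green ctr [ 431.1 -258.6] size 55 42 long axis deg 12.2 px [45. 70.]
orange ctr [ 517.9 -123.2] size 48 42 long axis deg 0.0 px [307. 223.]
```

Emit:
arm_command --commands '[{"jaw": -0.5, "dx": -0.004, "dy": -0.006, "dz": 0, "rx": 0, "ry": 0, "rz": 0}, {"jaw": -0.5, "dx": 0, "dy": 0, "dz": -0.017, "rx": 0, "ry": 0, "rz": 0}, {"jaw": -0.5, "dx": 0, "dy": 0, "dz": -0.015, "rx": 0, "ry": 0, "rz": 0}, {"jaw": -0.5, "dx": 0, "dy": 0, "dz": 0, "rx": 0, "ry": 0, "rz": 0}, {"jaw": 1, "dx": 0, "dy": 0, "dz": 0, "rx": 0, "ry": 0, "rz": 0}, {"jaw": 1, "dx": 0, "dy": 0, "dz": 0, "rx": 0, "ry": 0, "rz": 0}, {"jaw": 1, "dx": 0, "dy": 0, "dz": 0, "rx": 0, "ry": 0, "rz": 0}, {"jaw": 1, "dx": 0, "dy": 0, "dz": 0, "rx": 0, "ry": 0, "rz": 0}]'

```text
time: 11.4
tool_pos: [0.5217, -0.1249, 0.0053]
eef_rot: [[-1.0, 0.001, 0.002], [0.001, 1.0, -0.0], [-0.002, -0.0, -1.0]]
wrist_force: [0.3, 0.3, 0.2]
width: 0.0461
gripper_force: 0.2
```

Emit:
arm_command --commands '[{"jaw": 1, "dx": 0, "dy": 0, "dz": 0, "rx": 0, "ry": 0, "rz": 0}, {"jaw": 1, "dx": 0, "dy": 0, "dz": 0, "rx": 0, "ry": 0, "rz": 0}, {"jaw": 1, "dx": 0, "dy": 0, "dz": 0, "rx": 0, "ry": 0, "rz": 0}, {"jaw": 1, "dx": 0, "dy": 0, "dz": 0.02, "rx": 0, "ry": 0, "rz": 0}, {"jaw": 1, "dx": 0, "dy": 0, "dz": 0.035, "rx": 0, "ry": 0, "rz": 0}, {"jaw": 1, "dx": 0, "dy": 0, "dz": 0.035, "rx": 0, "ry": 0, "rz": 0}, {"jaw": 1, "dx": 0, "dy": 0, "dz": 0.035, "rx": 0, "ry": 0, "rz": 0}, {"jaw": 1, "dx": 0, "dy": 0, "dz": 0.035, "rx": 0, "ry": 0, "rz": 0}]'

```text
time: 12.07
tool_pos: [0.5203, -0.1245, 0.1656]
eef_rot: [[-1.0, 0.0, -0.001], [0.0, 1.0, 0.0], [0.001, 0.0, -1.0]]
wrist_force: [0.7, -0.7, -0.8]
width: 0.0459
gripper_force: 5.5
```

Emit:
arm_command --commands '[{"jaw": 1, "dx": 0.01, "dy": 0.027, "dz": 0.005, "rx": 0, "ry": 0, "rz": -0.018}, {"jaw": 1, "dx": 0.01, "dy": 0.027, "dz": 0.005, "rx": 0, "ry": 0, "rz": -0.018}, {"jaw": 1, "dx": 0.01, "dy": 0.027, "dz": 0.005, "rx": 0, "ry": 0, "rz": -0.018}, {"jaw": 1, "dx": 0.01, "dy": 0.027, "dz": 0.005, "rx": 0, "ry": 0, "rz": -0.018}, {"jaw": 1, "dx": 0.01, "dy": 0.027, "dz": 0.005, "rx": 0, "ry": 0, "rz": -0.018}, {"jaw": 1, "dx": 0.01, "dy": 0.027, "dz": 0.005, "rx": 0, "ry": 0, "rz": -0.018}, {"jaw": 1, "dx": 0.01, "dy": 0.027, "dz": 0.005, "rx": 0, "ry": 0, "rz": -0.018}, {"jaw": 1, "dx": 0.008, "dy": 0.01, "dz": 0, "rx": 0, "ry": 0, "rz": -0.004}]'

```text
time: 12.73
tool_pos: [0.5991, 0.0799, 0.2008]
eef_rot: [[-0.992, 0.125, 0.002], [0.125, 0.992, 0.003], [-0.002, 0.004, -1.0]]
wrist_force: [-0.2, 1.0, -0.5]
width: 0.0458
gripper_force: 5.5
```

Emit:
arm_command --commands '[{"jaw": 1, "dx": 0, "dy": 0, "dz": 0, "rx": 0, "ry": 0, "rz": 0}, {"jaw": 1, "dx": 0, "dy": 0, "dz": 0, "rx": 0, "ry": 0, "rz": 0}]'

```text
time: 12.9
tool_pos: [0.5985, 0.0747, 0.1988]
eef_rot: [[-0.992, 0.129, -0.001], [0.129, 0.992, -0.0], [0.001, -0.0, -1.0]]
wrist_force: [0.4, 0.3, -0.7]
width: 0.046
gripper_force: 5.5
```

Run:
```python
from h import *
np.set_printoptions(precision=4,suppress=True)
o=r.get_obs();print(o['tool_pos'],o['eef_rot'].round(3),o['width'],o['gripper_force'])
c=cam('wrist','w4');
for d in r.tip_of('case','wrist'):print(d,at(c,d['pixel'],0))
for d in r.tip_of('cover_hinge','wrist'):print(d,at(c,d['pixel'],0.046))
y=-.13;u=np.array([np.cos(y),np.sin(y)]);v=np.array([-u[1],u[0]])
C=np.array([.57,.126])
L=lambda x,yy,z:[*(C+x*u+yy*v),z]
im=c['pixels'][:,:,::-1].copy()
for seg in [[L(0,-.091,.012),L(0,.091,.012)],[L(-.08,0,.012),L(.08,0,.012)],[L(-.084,-.095,.04),L(-.084,.095,.04)],[L(-.084,.095,.04),L(.084,.095,.04)],[L(-.084,-.095,.04),L(.084,-.095,.04)]]:
    a=proj(c,seg).round().astype(int);cv2.line(im,tuple(map(int,a[0])),tuple(map(int,a[1])),(0,0,255),1)
cv2.imwrite('pics/w4b.png',im)
```

```text
[0.5985 0.0747 0.1988] [[-0.992  0.129 -0.001]
 [ 0.129  0.992 -0.   ]
 [ 0.001 -0.    -1.   ]] 0.04596980625271128 5.499828010797501
{'pixel': [367.1, 143.2], 'conf': 0.94} [0.5702 0.1292 0.    ]
{'pixel': [234.0, 22.2], 'conf': 0.24} [0.4412 0.015  0.    ]
{'pixel': [369.9, 238.6], 'conf': 0.93} [0.6562 0.1175 0.046 ]
```

View pics/w4b.png

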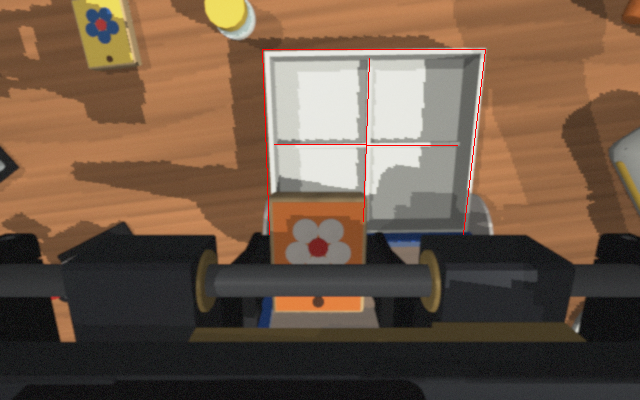

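The projected case outline matches the picture, so the case pose is confirmed. I'll lower orange into the far right compartment.

Emit:
arm_command --commands '[{"jaw": 1, "dx": 0.003, "dy": 0.001, "dz": -0.025, "rx": 0, "ry": 0, "rz": 0}, {"jaw": 1, "dx": 0, "dy": 0, "dz": -0.035, "rx": 0, "ry": 0, "rz": 0}, {"jaw": 1, "dx": 0, "dy": 0, "dz": -0.035, "rx": 0, "ry": 0, "rz": 0}, {"jaw": 1, "dx": 0, "dy": 0, "dz": -0.03, "rx": 0, "ry": 0, "rz": 0}, {"jaw": 1, "dx": 0, "dy": 0, "dz": -0.015, "rx": 0, "ry": 0, "rz": 0}, {"jaw": 1, "dx": 0, "dy": 0, "dz": 0, "rx": 0, "ry": 0, "rz": 0}, {"jaw": 1, "dx": 0, "dy": 0, "dz": 0, "rx": 0, "ry": 0, "rz": 0}]'

```text
time: 13.63
tool_pos: [0.602, 0.0747, 0.0593]
eef_rot: [[-0.991, 0.131, -0.0], [0.131, 0.991, 0.0], [0.0, 0.0, -1.0]]
wrist_force: [0.4, 0.2, 0.2]
width: 0.0459
gripper_force: 5.5
```

Emit:
arm_command --commands '[{"jaw": 1, "dx": 0, "dy": 0, "dz": -0.02, "rx": 0, "ry": 0, "rz": 0}, {"jaw": 1, "dx": 0, "dy": 0, "dz": -0.015, "rx": 0, "ry": 0, "rz": 0}, {"jaw": 1, "dx": 0, "dy": 0, "dz": -0.01, "rx": 0, "ry": 0, "rz": 0}, {"jaw": 1, "dx": 0, "dy": 0, "dz": -0.005, "rx": 0, "ry": 0, "rz": 0}, {"jaw": 1, "dx": 0, "dy": 0, "dz": 0, "rx": 0, "ry": 0, "rz": 0}, {"jaw": 1, "dx": 0, "dy": 0, "dz": 0, "rx": 0, "ry": 0, "rz": 0}]'

```text
time: 14.13
tool_pos: [0.6022, 0.0755, 0.0096]
eef_rot: [[-0.991, 0.13, 0.001], [0.13, 0.991, 0.0], [-0.001, 0.001, -1.0]]
wrist_force: [-0.6, 0.1, -0.3]
width: 0.046
gripper_force: 0.5
```

Emit:
arm_command --commands '[{"jaw": -0.22, "dx": 0, "dy": 0, "dz": 0, "rx": 0, "ry": 0, "rz": 0}, {"jaw": -0.22, "dx": 0, "dy": 0, "dz": 0, "rx": 0, "ry": 0, "rz": 0}, {"jaw": -0.22, "dx": 0, "dy": 0, "dz": 0, "rx": 0, "ry": 0, "rz": 0}, {"jaw": -0.22, "dx": 0, "dy": 0, "dz": 0.01, "rx": 0, "ry": 0, "rz": 0}, {"jaw": -0.22, "dx": 0, "dy": 0, "dz": 0.025, "rx": 0, "ry": 0, "rz": 0}, {"jaw": -0.22, "dx": 0, "dy": 0, "dz": 0.035, "rx": 0, "ry": 0, "rz": 0}, {"jaw": -0.22, "dx": 0, "dy": 0, "dz": 0.035, "rx": 0, "ry": 0, "rz": 0}, {"jaw": -0.22, "dx": 0, "dy": 0, "dz": 0.035, "rx": 0, "ry": 0, "rz": 0}]'

```text
time: 14.8
tool_pos: [0.6015, 0.0755, 0.1513]
eef_rot: [[-0.992, 0.13, -0.0], [0.13, 0.992, 0.0], [0.0, 0.0, -1.0]]
wrist_force: [-0.0, 0.0, -0.4]
width: 0.0527
gripper_force: 0.0
```

Emit:
arm_command --commands '[{"jaw": -0.5, "dx": -0.02, "dy": -0.022, "dz": 0.005, "rx": 0, "ry": 0, "rz": 0.014}, {"jaw": -0.5, "dx": -0.02, "dy": -0.022, "dz": 0.005, "rx": 0, "ry": 0, "rz": 0.014}, {"jaw": -0.5, "dx": -0.02, "dy": -0.022, "dz": 0.005, "rx": 0, "ry": 0, "rz": 0.014}, {"jaw": -0.5, "dx": -0.02, "dy": -0.022, "dz": 0.005, "rx": 0, "ry": 0, "rz": 0.014}, {"jaw": -0.5, "dx": -0.02, "dy": -0.022, "dz": 0.005, "rx": 0, "ry": 0, "rz": 0.014}, {"jaw": -0.5, "dx": -0.02, "dy": -0.022, "dz": 0, "rx": 0, "ry": 0, "rz": 0.014}, {"jaw": -0.5, "dx": -0.02, "dy": -0.022, "dz": 0, "rx": 0, "ry": 0, "rz": 0.014}, {"jaw": -0.5, "dx": -0.02, "dy": -0.022, "dz": 0, "rx": 0, "ry": 0, "rz": 0.01}]'

```text
time: 15.47
tool_pos: [0.4408, -0.1015, 0.1748]
eef_rot: [[-1.0, 0.021, 0.001], [0.021, 1.0, -0.001], [-0.001, -0.001, -1.0]]
wrist_force: [0.4, -0.1, 0.7]
width: 0.0653
gripper_force: 0.0
```

Emit:
arm_command --commands '[{"jaw": -0.5, "dx": -0.004, "dy": -0.002, "dz": 0, "rx": 0, "ry": 0, "rz": 0}, {"jaw": -0.5, "dx": 0, "dy": 0, "dz": 0, "rx": 0, "ry": 0, "rz": 0}, {"jaw": -0.5, "dx": 0, "dy": 0, "dz": 0, "rx": 0, "ry": 0, "rz": 0}]'

```text
time: 15.72
tool_pos: [0.4384, -0.1024, 0.1748]
eef_rot: [[-1.0, 0.023, 0.002], [0.023, 1.0, -0.0], [-0.002, -0.0, -1.0]]
wrist_force: [0.9, -0.2, 0.8]
width: 0.0649
gripper_force: 0.0
```

Run:
```python
from h import *
o=r.get_obs();print(o['tool_pos'],o['eef_rot'].round(3),o['width'])
tags(cam('wrist'));print('TOP');tags(cam('top','t3'))
```

```text
[ 0.43842115 -0.10242461  0.17484536] [[-1.     0.023  0.002]
 [ 0.023  1.    -0.   ]
 [-0.002 -0.    -1.   ]] 0.06494426056264166
yellow ctr [ 436.9 -103.4] size 54 40 long axis deg -0.5 px [317. 184.]
yellow ctr [445.2  28.1] size 35 34 long axis deg -29.4 px [455. 187.]
green ctr [ 431.2 -258.6] size 55 42 long axis deg 12.4 px [154. 181.]
TOP
yellow ctr [812.9 458.1] size 24 22 long axis deg 2.9 px [82. 68.]
yellow ctr [806.4 170.4] size 122 12 long axis deg 83.6 px [202.  69.]
yellow ctr [ 783.5 -129.5] size 26 24 long axis deg -44.6 px [327.  76.]
yellow ctr [440.6  28.4] size 34 15 long axis deg 9.3 px [261. 219.]
green ctr [789.3 417.3] size 24 23 long axis deg -87.4 px [99. 77.]
green ctr [ 759.7 -170.5] size 24 23 long axis deg 89.1 px [344.  85.]
green ctr [ 596.3 -399. ] size 33 32 long axis deg 87.1 px [443. 151.]
green ctr [ 430.  -258.1] size 55 42 long axis deg 11.8 px [385. 221.]
orange ctr [812.8 376.3] size 26 26 long axis deg -87.7 px [116.  68.]
orange ctr [ 787.1 -213.6] size 27 18 long axis deg 61.2 px [362.  75.]
```

View pics/t3.png

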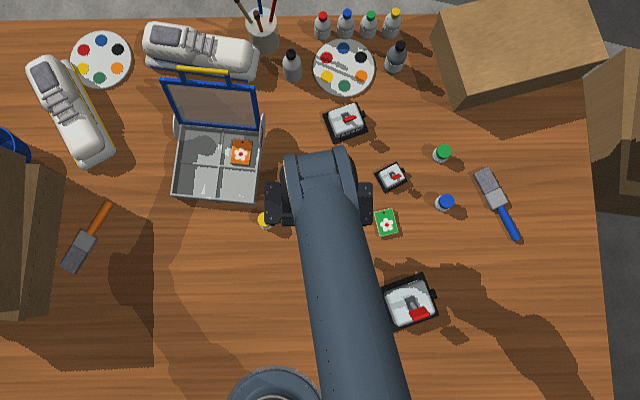

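Orange lies flat in the far right compartment at (240,153) and the cover is up. Now I pick yellow.

Emit:
arm_command --commands '[{"jaw": -0.5, "dx": -0.002, "dy": -0.001, "dz": -0.03, "rx": 0, "ry": 0, "rz": 0}, {"jaw": -0.5, "dx": 0, "dy": 0, "dz": -0.035, "rx": 0, "ry": 0, "rz": 0}, {"jaw": -0.5, "dx": 0, "dy": 0, "dz": -0.035, "rx": 0, "ry": 0, "rz": 0}, {"jaw": -0.5, "dx": 0, "dy": 0, "dz": -0.03, "rx": 0, "ry": 0, "rz": 0}, {"jaw": -0.5, "dx": 0, "dy": 0, "dz": -0.025, "rx": 0, "ry": 0, "rz": 0}, {"jaw": -0.5, "dx": 0, "dy": 0, "dz": -0.01, "rx": 0, "ry": 0, "rz": 0}, {"jaw": -0.5, "dx": 0, "dy": 0, "dz": -0.004, "rx": 0, "ry": 0, "rz": 0}, {"jaw": -0.5, "dx": 0, "dy": 0, "dz": 0, "rx": 0, "ry": 0, "rz": 0}]'

```text
time: 16.48
tool_pos: [0.4365, -0.1027, 0.005]
eef_rot: [[-1.0, 0.021, -0.0], [0.021, 1.0, 0.001], [0.0, 0.001, -1.0]]
wrist_force: [0.2, 0.7, 0.1]
width: 0.0652
gripper_force: 0.0
```

Emit:
arm_command --commands '[{"jaw": 1, "dx": 0, "dy": 0, "dz": 0, "rx": 0, "ry": 0, "rz": 0}, {"jaw": 1, "dx": 0, "dy": 0, "dz": 0, "rx": 0, "ry": 0, "rz": 0}, {"jaw": 1, "dx": 0, "dy": 0, "dz": 0, "rx": 0, "ry": 0, "rz": 0}, {"jaw": 1, "dx": 0, "dy": 0, "dz": 0, "rx": 0, "ry": 0, "rz": 0}, {"jaw": 1, "dx": 0, "dy": 0, "dz": 0, "rx": 0, "ry": 0, "rz": 0}, {"jaw": 1, "dx": 0, "dy": 0, "dz": 0, "rx": 0, "ry": 0, "rz": 0}, {"jaw": 1, "dx": 0, "dy": 0, "dz": 0, "rx": 0, "ry": 0, "rz": 0}]' --grip_force 5.5

```text
time: 17.07
tool_pos: [0.4365, -0.1041, 0.006]
eef_rot: [[-1.0, 0.023, 0.001], [0.023, 1.0, -0.001], [-0.001, -0.001, -1.0]]
wrist_force: [0.4, 0.0, 6.7]
width: 0.0457
gripper_force: 5.5
```

Emit:
arm_command --commands '[{"jaw": 1, "dx": 0, "dy": 0, "dz": 0.015, "rx": 0, "ry": 0, "rz": 0}, {"jaw": 1, "dx": 0, "dy": 0, "dz": 0.035, "rx": 0, "ry": 0, "rz": 0}, {"jaw": 1, "dx": 0, "dy": 0, "dz": 0.035, "rx": 0, "ry": 0, "rz": 0}, {"jaw": 1, "dx": 0, "dy": 0, "dz": 0.035, "rx": 0, "ry": 0, "rz": 0}, {"jaw": 1, "dx": 0.01, "dy": 0.02, "dz": 0, "rx": 0, "ry": 0, "rz": -0.012}, {"jaw": 1, "dx": 0.01, "dy": 0.02, "dz": 0, "rx": 0, "ry": 0, "rz": -0.012}, {"jaw": 1, "dx": 0.01, "dy": 0.02, "dz": 0, "rx": 0, "ry": 0, "rz": -0.012}, {"jaw": 1, "dx": 0.01, "dy": 0.02, "dz": 0, "rx": 0, "ry": 0, "rz": -0.012}]'

```text
time: 17.73
tool_pos: [0.4761, -0.0237, 0.1255]
eef_rot: [[-0.997, 0.073, 0.001], [0.073, 0.997, -0.001], [-0.001, -0.001, -1.0]]
wrist_force: [1.3, 0.4, 0.1]
width: 0.0457
gripper_force: 5.5
```

Emit:
arm_command --commands '[{"jaw": 1, "dx": 0.01, "dy": 0.022, "dz": 0, "rx": 0, "ry": 0, "rz": -0.012}, {"jaw": 1, "dx": 0.01, "dy": 0.022, "dz": 0, "rx": 0, "ry": 0, "rz": -0.012}, {"jaw": 1, "dx": 0.01, "dy": 0.022, "dz": 0, "rx": 0, "ry": 0, "rz": -0.012}, {"jaw": 1, "dx": 0.01, "dy": 0.022, "dz": 0, "rx": 0, "ry": 0, "rz": -0.012}, {"jaw": 1, "dx": 0.007, "dy": 0.02, "dz": 0, "rx": 0, "ry": 0, "rz": -0.012}, {"jaw": 1, "dx": 0, "dy": 0, "dz": 0, "rx": 0, "ry": 0, "rz": 0}, {"jaw": 1, "dx": 0, "dy": 0, "dz": 0, "rx": 0, "ry": 0, "rz": 0}, {"jaw": 1, "dx": 0, "dy": 0, "dz": 0, "rx": 0, "ry": 0, "rz": 0}]'

```text
time: 18.4
tool_pos: [0.5223, 0.0833, 0.1248]
eef_rot: [[-0.991, 0.131, -0.001], [0.131, 0.991, -0.001], [0.001, -0.001, -1.0]]
wrist_force: [0.0, 0.2, -0.6]
width: 0.0459
gripper_force: 5.5
```

Emit:
arm_command --commands '[{"jaw": 1, "dx": 0.001, "dy": 0.002, "dz": -0.025, "rx": 0, "ry": 0, "rz": 0}, {"jaw": 1, "dx": 0, "dy": 0, "dz": -0.03, "rx": 0, "ry": 0, "rz": 0}, {"jaw": 1, "dx": 0, "dy": 0, "dz": -0.025, "rx": 0, "ry": 0, "rz": 0}, {"jaw": 1, "dx": 0, "dy": 0, "dz": -0.02, "rx": 0, "ry": 0, "rz": 0}, {"jaw": 1, "dx": 0, "dy": 0, "dz": -0.01, "rx": 0, "ry": 0, "rz": 0}, {"jaw": 1, "dx": 0, "dy": 0, "dz": -0.005, "rx": 0, "ry": 0, "rz": 0}, {"jaw": 1, "dx": 0, "dy": 0, "dz": 0, "rx": 0, "ry": 0, "rz": 0}, {"jaw": 1, "dx": 0, "dy": 0, "dz": 0, "rx": 0, "ry": 0, "rz": 0}]'

```text
time: 19.07
tool_pos: [0.5246, 0.0861, 0.0109]
eef_rot: [[-0.991, 0.131, 0.002], [0.131, 0.991, 0.001], [-0.002, 0.001, -1.0]]
wrist_force: [0.8, 1.1, 0.5]
width: 0.0461
gripper_force: 5.5
```

Emit:
arm_command --commands '[{"jaw": -0.22, "dx": 0, "dy": 0, "dz": 0, "rx": 0, "ry": 0, "rz": 0}, {"jaw": -0.22, "dx": 0, "dy": 0, "dz": 0, "rx": 0, "ry": 0, "rz": 0}, {"jaw": -0.22, "dx": 0, "dy": 0, "dz": 0, "rx": 0, "ry": 0, "rz": 0}, {"jaw": -0.22, "dx": 0, "dy": 0, "dz": 0.01, "rx": 0, "ry": 0, "rz": 0}, {"jaw": -0.22, "dx": 0, "dy": 0, "dz": 0.025, "rx": 0, "ry": 0, "rz": 0}, {"jaw": -0.22, "dx": 0, "dy": 0, "dz": 0.035, "rx": 0, "ry": 0, "rz": 0}, {"jaw": -0.22, "dx": 0, "dy": 0, "dz": 0.035, "rx": 0, "ry": 0, "rz": 0}, {"jaw": -0.22, "dx": 0, "dy": 0, "dz": 0.035, "rx": 0, "ry": 0, "rz": 0}]'

```text
time: 19.73
tool_pos: [0.5234, 0.0866, 0.1523]
eef_rot: [[-0.992, 0.129, -0.0], [0.129, 0.992, 0.0], [0.0, 0.0, -1.0]]
wrist_force: [0.1, -0.5, -0.5]
width: 0.0529
gripper_force: 0.0
```

Emit:
arm_command --commands '[{"jaw": -0.5, "dx": -0.007, "dy": -0.028, "dz": 0.003, "rx": 0, "ry": 0, "rz": 0.028}, {"jaw": -0.5, "dx": -0.007, "dy": -0.028, "dz": 0.003, "rx": 0, "ry": 0, "rz": 0.028}, {"jaw": -0.5, "dx": -0.007, "dy": -0.028, "dz": 0.003, "rx": 0, "ry": 0, "rz": 0.028}, {"jaw": -0.5, "dx": -0.007, "dy": -0.028, "dz": 0.003, "rx": 0, "ry": 0, "rz": 0.028}, {"jaw": -0.5, "dx": -0.008, "dy": -0.028, "dz": 0.003, "rx": 0, "ry": 0, "rz": 0.028}, {"jaw": -0.5, "dx": -0.008, "dy": -0.028, "dz": 0.003, "rx": 0, "ry": 0, "rz": 0.028}, {"jaw": -0.5, "dx": -0.008, "dy": -0.028, "dz": 0.003, "rx": 0, "ry": 0, "rz": 0.028}, {"jaw": -0.5, "dx": -0.008, "dy": -0.028, "dz": 0.003, "rx": 0, "ry": 0, "rz": 0.028}]'

```text
time: 20.4
tool_pos: [0.4633, -0.1388, 0.1751]
eef_rot: [[-0.995, -0.095, 0.001], [-0.095, 0.995, -0.001], [-0.001, -0.001, -1.0]]
wrist_force: [0.6, 0.9, -0.2]
width: 0.0654
gripper_force: 0.0
```

Emit:
arm_command --commands '[{"jaw": -0.5, "dx": -0.008, "dy": -0.03, "dz": 0, "rx": 0, "ry": 0, "rz": 0.03}, {"jaw": -0.5, "dx": -0.008, "dy": -0.03, "dz": 0, "rx": 0, "ry": 0, "rz": 0.03}, {"jaw": -0.5, "dx": -0.008, "dy": -0.03, "dz": 0, "rx": 0, "ry": 0, "rz": 0.03}, {"jaw": -0.5, "dx": -0.008, "dy": -0.03, "dz": 0, "rx": 0, "ry": 0, "rz": 0.03}, {"jaw": -0.5, "dx": 0, "dy": 0, "dz": 0, "rx": 0, "ry": 0, "rz": 0}, {"jaw": -0.5, "dx": 0, "dy": 0, "dz": 0, "rx": 0, "ry": 0, "rz": 0}, {"jaw": -0.5, "dx": 0, "dy": 0, "dz": 0, "rx": 0, "ry": 0, "rz": 0}]'

```text
time: 20.98
tool_pos: [0.432, -0.2571, 0.1746]
eef_rot: [[-0.977, -0.212, 0.001], [-0.212, 0.977, 0.0], [-0.001, 0.0, -1.0]]
wrist_force: [0.2, 1.4, 0.7]
width: 0.0652
gripper_force: 0.0
```

Run:
```python
from h import *
o=r.get_obs();print(o['time'],o['tool_pos'],o['eef_rot'].round(3),o['width'])
tags(cam('wrist'));print('TOP');tags(cam('top','t4'))
```

```text
20.9833 [ 0.43197964 -0.25706824  0.17464731] [[-0.977 -0.212  0.001]
 [-0.212  0.977  0.   ]
 [-0.001  0.    -1.   ]] 0.06520824748423847
green ctr [ 430.9 -257.7] size 54 41 long axis deg 12.2 px [318. 184.]
TOP
yellow ctr [814.  458.2] size 26 22 long axis deg 2.9 px [83. 68.]
yellow ctr [806.2 170.4] size 123 12 long axis deg 83.1 px [202.  69.]
yellow ctr [ 784.2 -130.3] size 24 20 long axis deg 89.1 px [327.  76.]
yellow ctr [548.4  93.7] size 42 27 long axis deg 83.8 px [233. 173.]
yellow ctr [517.1  89.7] size 25 19 long axis deg 89.1 px [236. 188.]
yellow ctr [441.3  20.1] size 33 30 long axis deg -0.2 px [264. 219.]
green ctr [789.3 417.3] size 24 23 long axis deg -87.4 px [99. 78.]
green ctr [ 759.7 -170.5] size 24 23 long axis deg 89.1 px [344.  85.]
green ctr [ 598.8 -400.3] size 35 27 long axis deg 86.8 px [444. 150.]
green ctr [ 448.3 -266.7] size 23 18 long axis deg -0.9 px [389. 214.]
orange ctr [812.8 376.3] size 26 26 long axis deg -87.7 px [116.  68.]
orange ctr [ 787.1 -213.6] size 27 18 long axis deg 61.2 px [362.  75.]
```

Emit:
arm_command --commands '[{"jaw": -0.5, "dx": -0.001, "dy": -0.001, "dz": -0.03, "rx": 0, "ry": 0, "rz": 0}, {"jaw": -0.5, "dx": 0, "dy": 0, "dz": -0.035, "rx": 0, "ry": 0, "rz": 0}, {"jaw": -0.5, "dx": 0, "dy": 0, "dz": -0.035, "rx": 0, "ry": 0, "rz": 0}, {"jaw": -0.5, "dx": 0, "dy": 0, "dz": -0.03, "rx": 0, "ry": 0, "rz": 0}, {"jaw": -0.5, "dx": 0, "dy": 0, "dz": -0.025, "rx": 0, "ry": 0, "rz": 0}, {"jaw": -0.5, "dx": 0, "dy": 0, "dz": -0.01, "rx": 0, "ry": 0, "rz": 0}, {"jaw": -0.5, "dx": 0, "dy": 0, "dz": -0.004, "rx": 0, "ry": 0, "rz": 0}, {"jaw": -0.5, "dx": 0, "dy": 0, "dz": 0, "rx": 0, "ry": 0, "rz": 0}]'

```text
time: 21.75
tool_pos: [0.4314, -0.2579, 0.0052]
eef_rot: [[-0.977, -0.213, 0.0], [-0.213, 0.977, 0.001], [-0.0, 0.0, -1.0]]
wrist_force: [-1.0, 0.0, 0.5]
width: 0.0651
gripper_force: 0.0
```

Emit:
arm_command --commands '[{"jaw": 1, "dx": 0, "dy": 0, "dz": 0, "rx": 0, "ry": 0, "rz": 0}, {"jaw": 1, "dx": 0, "dy": 0, "dz": 0, "rx": 0, "ry": 0, "rz": 0}, {"jaw": 1, "dx": 0, "dy": 0, "dz": 0, "rx": 0, "ry": 0, "rz": 0}, {"jaw": 1, "dx": 0, "dy": 0, "dz": 0, "rx": 0, "ry": 0, "rz": 0}, {"jaw": 1, "dx": 0, "dy": 0, "dz": 0, "rx": 0, "ry": 0, "rz": 0}, {"jaw": 1, "dx": 0, "dy": 0, "dz": 0, "rx": 0, "ry": 0, "rz": 0}, {"jaw": 1, "dx": 0, "dy": 0, "dz": 0, "rx": 0, "ry": 0, "rz": 0}]' --grip_force 5.5

```text
time: 22.33
tool_pos: [0.4313, -0.2592, 0.006]
eef_rot: [[-0.977, -0.211, 0.001], [-0.211, 0.977, -0.001], [-0.001, -0.001, -1.0]]
wrist_force: [-0.8, 0.5, 6.6]
width: 0.0463
gripper_force: 5.5
```

Run:
```python
import cv2
a=cv2.imread('pics/t4.png')[60:230,150:290];cv2.imwrite('pics/t4c.png',cv2.resize(a,None,fx=3,fy=3))
```

```text
(no output)
```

View pics/t4c.png

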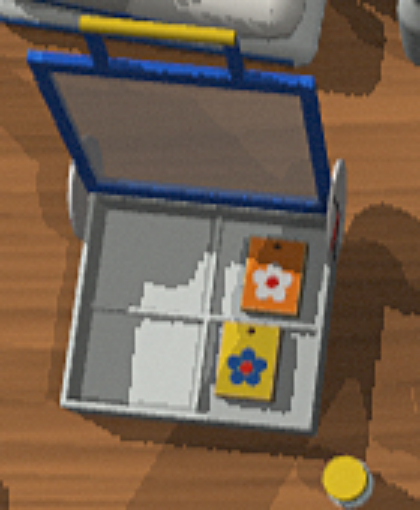

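In the crop, orange lies in the far right compartment at (273,275) and yellow in the near right one at (247,360), close to the ribs. I'll check yellow from the wrist while carrying green over.

Emit:
arm_command --commands '[{"jaw": 1, "dx": 0, "dy": 0, "dz": 0.015, "rx": 0, "ry": 0, "rz": 0}, {"jaw": 1, "dx": 0, "dy": 0, "dz": 0.035, "rx": 0, "ry": 0, "rz": 0}, {"jaw": 1, "dx": 0, "dy": 0, "dz": 0.035, "rx": 0, "ry": 0, "rz": 0}, {"jaw": 1, "dx": 0, "dy": 0, "dz": 0.035, "rx": 0, "ry": 0, "rz": 0}, {"jaw": 1, "dx": 0, "dy": 0, "dz": 0.035, "rx": 0, "ry": 0, "rz": 0}, {"jaw": 1, "dx": 0.007, "dy": 0.03, "dz": 0.01, "rx": 0, "ry": 0, "rz": -0.025}, {"jaw": 1, "dx": 0.007, "dy": 0.03, "dz": 0.01, "rx": 0, "ry": 0, "rz": -0.025}, {"jaw": 1, "dx": 0.007, "dy": 0.03, "dz": 0.01, "rx": 0, "ry": 0, "rz": -0.025}]'

```text
time: 23.0
tool_pos: [0.4517, -0.1684, 0.1911]
eef_rot: [[-0.991, -0.134, 0.001], [-0.134, 0.991, -0.001], [-0.001, -0.001, -1.0]]
wrist_force: [0.5, -0.1, -0.6]
width: 0.0457
gripper_force: 5.5
```

Emit:
arm_command --commands '[{"jaw": 1, "dx": 0.007, "dy": 0.03, "dz": 0, "rx": 0, "ry": 0, "rz": -0.025}, {"jaw": 1, "dx": 0.007, "dy": 0.03, "dz": 0, "rx": 0, "ry": 0, "rz": -0.025}, {"jaw": 1, "dx": 0.007, "dy": 0.03, "dz": 0, "rx": 0, "ry": 0, "rz": -0.025}, {"jaw": 1, "dx": 0.007, "dy": 0.03, "dz": 0, "rx": 0, "ry": 0, "rz": -0.025}, {"jaw": 1, "dx": 0.007, "dy": 0.03, "dz": 0, "rx": 0, "ry": 0, "rz": -0.025}, {"jaw": 1, "dx": 0.007, "dy": 0.03, "dz": 0, "rx": 0, "ry": 0, "rz": -0.025}, {"jaw": 1, "dx": 0.007, "dy": 0.03, "dz": 0, "rx": 0, "ry": 0, "rz": -0.025}, {"jaw": 1, "dx": 0.007, "dy": 0.03, "dz": 0, "rx": 0, "ry": 0, "rz": -0.025}]'

```text
time: 23.67
tool_pos: [0.5077, 0.0725, 0.1901]
eef_rot: [[-0.998, 0.063, -0.0], [0.063, 0.998, -0.0], [0.0, -0.0, -1.0]]
wrist_force: [-0.5, 0.2, -0.2]
width: 0.0454
gripper_force: 5.5
```

Emit:
arm_command --commands '[{"jaw": 1, "dx": 0.008, "dy": 0.03, "dz": 0, "rx": 0, "ry": 0, "rz": -0.025}, {"jaw": 1, "dx": 0.008, "dy": 0.03, "dz": 0, "rx": 0, "ry": 0, "rz": -0.025}, {"jaw": 1, "dx": 0.008, "dy": 0.03, "dz": 0, "rx": 0, "ry": 0, "rz": -0.02}, {"jaw": 1, "dx": 0.003, "dy": 0.016, "dz": 0, "rx": 0, "ry": 0, "rz": 0}, {"jaw": 1, "dx": 0, "dy": 0, "dz": 0, "rx": 0, "ry": 0, "rz": 0}, {"jaw": 1, "dx": 0, "dy": 0, "dz": 0, "rx": 0, "ry": 0, "rz": 0}, {"jaw": 1, "dx": 0, "dy": 0, "dz": 0, "rx": 0, "ry": 0, "rz": 0}]'

```text
time: 24.25
tool_pos: [0.5346, 0.1758, 0.1897]
eef_rot: [[-0.991, 0.132, -0.001], [0.132, 0.991, -0.001], [0.001, -0.001, -1.0]]
wrist_force: [0.9, 0.2, -0.5]
width: 0.0457
gripper_force: 5.5
```

Run:
```python
from h import *
o=r.get_obs();print(o['time'],o['tool_pos'],o['eef_rot'].round(3),o['width'],o['gripper_force'])
c=cam('wrist','w5');t=cam('top')
y=-.13;u=np.array([np.cos(y),np.sin(y)]);v=np.array([-u[1],u[0]])
C=np.array([.57,.126])
L=lambda x,yy,z:[*(C+x*u+yy*v),z]
for cc,n in((c,'w5b'),(t,'t5b')):
  im=cc['pixels'][:,:,::-1].copy()
  for cx,cy in((-.041,-.0465),(.038,-.0465)):
    p=proj(cc,[L(cx+a,cy+b,.018) for a,b in((-.03,-.023),(.03,-.023),(.03,.023),(-.03,.023))])
    cv2.polylines(im,[p.round().astype(int).reshape(-1,1,2)],True,(255,0,255),1)
  if n=='t5b': im=cv2.resize(im[60:230,150:290],None,fx=3,fy=3,interpolation=0); im=cv2.copyMakeBorder(im,0,0,0,0,0)
  cv2.imwrite(f'pics/{n}.png',im)
a=cv2.imread('pics/w5b.png')[:300,:380];b=cv2.imread('pics/t5b.png')[:,:]
h=max(len(a),len(b));cv2.imwrite('pics/both5.png',np.hstack([cv2.copyMakeBorder(q,0,h-len(q),0,0,0) for q in(a,b)]))
```

```text
24.25 [0.53460085 0.17583841 0.1897085 ] [[-0.991  0.132 -0.001]
 [ 0.132  0.991 -0.001]
 [ 0.001 -0.001 -1.   ]] 0.04570811763523451 5.499652996659279
```

View pics/both5.png

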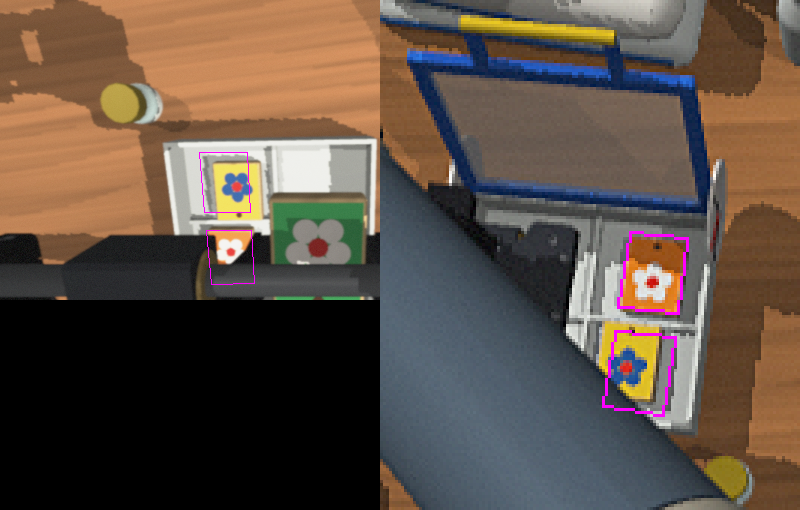

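Orange matches its outline. Yellow has been knocked about 10 mm toward the ribs at (237,187). I'll place green first, then check yellow.

Emit:
arm_command --commands '[{"jaw": 1, "dx": 0.001, "dy": 0.002, "dz": -0.03, "rx": 0, "ry": 0, "rz": 0}, {"jaw": 1, "dx": 0, "dy": 0, "dz": -0.035, "rx": 0, "ry": 0, "rz": 0}, {"jaw": 1, "dx": 0, "dy": 0, "dz": -0.035, "rx": 0, "ry": 0, "rz": 0}, {"jaw": 1, "dx": 0, "dy": 0, "dz": -0.035, "rx": 0, "ry": 0, "rz": 0}, {"jaw": 1, "dx": 0, "dy": 0, "dz": -0.025, "rx": 0, "ry": 0, "rz": 0}, {"jaw": 1, "dx": 0, "dy": 0, "dz": -0.013, "rx": 0, "ry": 0, "rz": 0}, {"jaw": 1, "dx": 0, "dy": 0, "dz": -0.006, "rx": 0, "ry": 0, "rz": 0}, {"jaw": 1, "dx": 0, "dy": 0, "dz": 0, "rx": 0, "ry": 0, "rz": 0}]'

```text
time: 25.02
tool_pos: [0.5358, 0.1782, 0.0107]
eef_rot: [[-0.991, 0.133, -0.001], [0.133, 0.991, -0.001], [0.001, -0.001, -1.0]]
wrist_force: [0.5, 0.2, 0.5]
width: 0.0458
gripper_force: 5.5
```

Emit:
arm_command --commands '[{"jaw": 1, "dx": 0, "dy": 0, "dz": 0, "rx": 0, "ry": 0, "rz": 0}, {"jaw": -0.22, "dx": 0, "dy": 0, "dz": 0, "rx": 0, "ry": 0, "rz": 0}, {"jaw": -0.22, "dx": 0, "dy": 0, "dz": 0, "rx": 0, "ry": 0, "rz": 0}, {"jaw": -0.22, "dx": 0, "dy": 0, "dz": 0, "rx": 0, "ry": 0, "rz": 0}, {"jaw": -0.22, "dx": 0, "dy": 0, "dz": 0.01, "rx": 0, "ry": 0, "rz": 0}, {"jaw": -0.22, "dx": 0, "dy": 0, "dz": 0.03, "rx": 0, "ry": 0, "rz": 0}, {"jaw": -0.22, "dx": 0, "dy": 0, "dz": 0.035, "rx": 0, "ry": 0, "rz": 0}, {"jaw": -0.22, "dx": 0, "dy": 0, "dz": 0.035, "rx": 0, "ry": 0, "rz": 0}]'

```text
time: 25.68
tool_pos: [0.5353, 0.1794, 0.1229]
eef_rot: [[-0.991, 0.131, -0.001], [0.131, 0.991, 0.0], [0.001, 0.0, -1.0]]
wrist_force: [0.6, 0.3, -0.0]
width: 0.0532
gripper_force: 0.0
```

Emit:
arm_command --commands '[{"jaw": -0.22, "dx": 0.003, "dy": -0.02, "dz": 0.02, "rx": 0, "ry": 0, "rz": 0}, {"jaw": -0.22, "dx": 0.003, "dy": -0.025, "dz": 0.02, "rx": 0, "ry": 0, "rz": 0}, {"jaw": -0.22, "dx": 0, "dy": -0.02, "dz": 0, "rx": 0, "ry": 0, "rz": 0}, {"jaw": -0.22, "dx": 0, "dy": -0.01, "dz": 0, "rx": 0, "ry": 0, "rz": 0}, {"jaw": -0.22, "dx": 0, "dy": 0, "dz": 0, "rx": 0, "ry": 0, "rz": 0}, {"jaw": -0.22, "dx": 0, "dy": 0, "dz": 0, "rx": 0, "ry": 0, "rz": 0}]'

```text
time: 26.18
tool_pos: [0.5413, 0.1044, 0.1609]
eef_rot: [[-0.991, 0.132, -0.001], [0.132, 0.991, 0.001], [0.001, 0.0, -1.0]]
wrist_force: [-0.3, 0.1, -0.0]
width: 0.053
gripper_force: 0.0
```

Run:
```python
from h import *
o=r.get_obs();print(o['time'],o['tool_pos'],o['eef_rot'].round(3),o['width'],o['gripper_force'])
c=cam('wrist','w6')
y=-.13;u=np.array([np.cos(y),np.sin(y)]);v=np.array([-u[1],u[0]])
C=np.array([.57,.126])
L=lambda x,yy,z:[*(C+x*u+yy*v),z]
hsv=cv2.cvtColor(c['pixels'],cv2.COLOR_RGB2HSV)
im=cv2.resize(c['pixels'][:260,180:480,::-1],None,fx=2.6,fy=2.3);cv2.imwrite('pics/w6c.png',im)
for k in('tag1','tag2','tag4'):
  for d in r.tip_of(k,'wrist'):
    w=at(c,d['pixel'],.011)[:2]-C;print(k,d['conf'],d['pixel'],'case mm',(1000*np.array([w@u,w@v])).round(1))
```

```text
26.1833 [0.54128582 0.10439032 0.16093009] [[-0.991  0.132 -0.001]
 [ 0.132  0.991  0.001]
 [ 0.001  0.    -1.   ]] 0.052964844583774165 0.0
tag1 0.96 [306.2, 178.6] case mm [-33.5 -35.9]
tag1 0.87 [295.3, 251.1] case mm [ 37.7 -47.2]
tag1 0.64 [397.1, 174.1] case mm [-37.4  46.8]
tag1 0.19 [344.8, 212.0] case mm [-1.6 -0.1]
tag2 0.96 [306.2, 178.6] case mm [-33.5 -35.9]
tag2 0.87 [295.3, 251.1] case mm [ 37.7 -47.2]
tag2 0.64 [397.1, 174.1] case mm [-37.4  46.8]
tag2 0.19 [344.8, 212.0] case mm [-1.6 -0.1]
tag4 0.96 [306.2, 178.6] case mm [-33.5 -35.9]
tag4 0.87 [295.3, 251.1] case mm [ 37.7 -47.2]
tag4 0.64 [397.1, 174.1] case mm [-37.4  46.8]
tag4 0.19 [344.8, 212.0] case mm [-1.6 -0.1]
```

View pics/w6c.png

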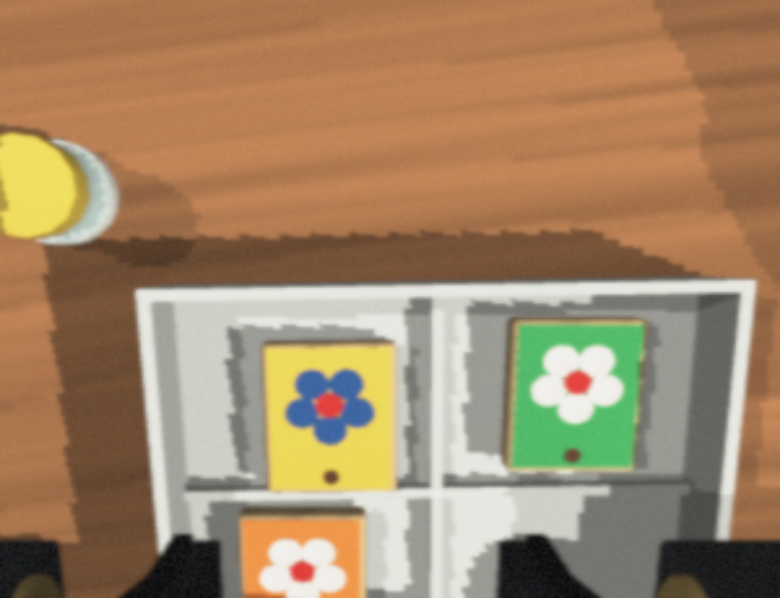

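Green, orange and yellow all lie flat, one to a compartment. Yellow sits against the rib at (330,415) but with its full unforeshortened outline. Next I go back above the bar, turning a quarter.

Emit:
arm_command --commands '[{"jaw": 0.2, "dx": 0, "dy": 0, "dz": 0.035, "rx": 0, "ry": 0, "rz": -0.112}, {"jaw": 0.2, "dx": 0, "dy": 0, "dz": 0.035, "rx": 0, "ry": 0, "rz": -0.112}, {"jaw": 0.2, "dx": 0, "dy": 0, "dz": 0.035, "rx": 0, "ry": 0, "rz": -0.112}, {"jaw": 0.2, "dx": 0, "dy": 0, "dz": 0.035, "rx": 0, "ry": 0, "rz": -0.112}, {"jaw": 0.2, "dx": 0, "dy": 0, "dz": 0.02, "rx": 0, "ry": 0, "rz": -0.112}, {"jaw": 0.2, "dx": 0.02, "dy": 0, "dz": 0, "rx": 0, "ry": 0, "rz": -0.112}, {"jaw": 0.2, "dx": 0.02, "dy": 0, "dz": 0, "rx": 0, "ry": 0, "rz": -0.112}, {"jaw": 0.2, "dx": 0.02, "dy": 0, "dz": 0, "rx": 0, "ry": 0, "rz": -0.112}]'

```text
time: 27.05
tool_pos: [0.6024, 0.1055, 0.3215]
eef_rot: [[-0.514, 0.858, 0.001], [0.858, 0.514, -0.0], [-0.001, 0.001, -1.0]]
wrist_force: [0.1, -0.5, 0.0]
width: 0.0347
gripper_force: 0.0
```

Emit:
arm_command --commands '[{"jaw": 0.2, "dx": 0.02, "dy": 0, "dz": 0, "rx": 0, "ry": 0, "rz": -0.112}, {"jaw": 0.2, "dx": 0.02, "dy": 0, "dz": 0, "rx": 0, "ry": 0, "rz": -0.112}, {"jaw": 0.2, "dx": 0.02, "dy": 0, "dz": 0, "rx": 0, "ry": 0, "rz": -0.112}, {"jaw": 0.2, "dx": 0.02, "dy": 0, "dz": 0, "rx": 0, "ry": 0, "rz": -0.112}, {"jaw": 0.2, "dx": 0.02, "dy": 0.005, "dz": 0, "rx": 0, "ry": 0, "rz": -0.112}, {"jaw": 0.2, "dx": 0, "dy": 0, "dz": 0, "rx": 0, "ry": 0, "rz": -0.112}, {"jaw": 0.2, "dx": 0, "dy": 0, "dz": 0, "rx": 0, "ry": 0, "rz": 0}, {"jaw": 0.2, "dx": 0, "dy": 0, "dz": 0, "rx": 0, "ry": 0, "rz": 0}]'

```text
time: 27.72
tool_pos: [0.7014, 0.1108, 0.3204]
eef_rot: [[0.124, 0.992, -0.001], [0.992, -0.124, 0.0], [0.0, -0.001, -1.0]]
wrist_force: [-0.4, -1.1, 0.8]
width: 0.0348
gripper_force: 0.0
```

Run:
```python
from h import *
o=r.get_obs();print(o['time'],o['tool_pos'],o['eef_rot'].round(3),o['width'])
c=cam('wrist','w7')
for d in r.tip_of('cover_bar','wrist'):print(d,at(c,d['pixel'],.251))
hsv=cv2.cvtColor(c['pixels'],cv2.COLOR_RGB2HSV);m=cv2.inRange(hsv,(22,150,110),(35,255,255))
m[240:]=0
n,l,s,ce=cv2.connectedComponentsWithStats(m)
for i in range(1,n):
    if s[i,4]>100:print(s[i],ce[i],at(c,ce[i],.251))
T=cam('top');print(r.tip_of('cover_bar','top'),proj(T,[.7014,.1096,.251]))
```

```text
27.7167 [0.70136811 0.11075673 0.32035934] [[ 0.124  0.992 -0.001]
 [ 0.992 -0.124  0.   ]
 [ 0.    -0.001 -1.   ]] 0.03480365321731419
{'pixel': [319.3, 207.3], 'conf': 0.74} [0.70287595 0.11422861 0.251     ]
[ 312  137   13  103 1270] [318.27244094 187.53700787] [0.70389663 0.12820643 0.251     ]
[178 174  42  29 706] [201.02974504 187.82011331] [0.62461653 0.13785233 0.251     ]
[] [[204.13904585  69.46544847]]
```

Emit:
arm_command --commands '[{"jaw": 0.2, "dx": 0.001, "dy": 0.001, "dz": -0.025, "rx": 0, "ry": 0, "rz": 0}, {"jaw": 0.2, "dx": 0, "dy": 0, "dz": -0.03, "rx": 0, "ry": 0, "rz": 0}, {"jaw": 0.2, "dx": 0, "dy": 0, "dz": -0.025, "rx": 0, "ry": 0, "rz": 0}, {"jaw": 0.2, "dx": 0, "dy": 0, "dz": -0.008, "rx": 0, "ry": 0, "rz": 0}, {"jaw": 0.2, "dx": 0, "dy": 0, "dz": 0, "rx": 0, "ry": 0, "rz": 0}, {"jaw": 0.2, "dx": 0, "dy": 0, "dz": 0, "rx": 0, "ry": 0, "rz": 0}]' --grip_force 20

```text
time: 28.42
tool_pos: [0.7032, 0.1102, 0.2341]
eef_rot: [[0.129, 0.992, 0.001], [0.992, -0.129, 0.001], [0.001, 0.001, -1.0]]
wrist_force: [0.3, -0.5, 0.6]
width: 0.0349
gripper_force: 0.0
```

Emit:
arm_command --commands '[{"jaw": 1, "dx": 0, "dy": 0, "dz": 0, "rx": 0, "ry": 0, "rz": 0}, {"jaw": 1, "dx": 0, "dy": 0, "dz": 0, "rx": 0, "ry": 0, "rz": 0}, {"jaw": 1, "dx": 0, "dy": 0, "dz": 0, "rx": 0, "ry": 0, "rz": 0}, {"jaw": 1, "dx": 0, "dy": 0, "dz": 0, "rx": 0, "ry": 0, "rz": 0}, {"jaw": 1, "dx": 0, "dy": 0, "dz": 0, "rx": 0, "ry": 0, "rz": 0}, {"jaw": 1, "dx": 0, "dy": 0, "dz": 0, "rx": 0, "ry": 0, "rz": 0}, {"jaw": 1, "dx": 0, "dy": 0, "dz": 0, "rx": 0, "ry": 0, "rz": 0}]'

```text
time: 29.0
tool_pos: [0.7029, 0.1105, 0.2337]
eef_rot: [[0.128, 0.992, 0.001], [0.992, -0.128, 0.0], [0.0, 0.001, -1.0]]
wrist_force: [-1.2, -0.6, 2.6]
width: 0.0091
gripper_force: 20.0
```

Emit:
arm_command --commands '[{"jaw": 1, "dx": -0.013, "dy": 0.002, "dz": 0.0025, "rx": 0, "ry": 0, "rz": 0}, {"jaw": 1, "dx": -0.0135, "dy": 0.002, "dz": 0.002, "rx": 0, "ry": 0, "rz": 0}, {"jaw": 1, "dx": -0.0135, "dy": 0.002, "dz": 0.001, "rx": 0, "ry": 0, "rz": 0}, {"jaw": 1, "dx": -0.0135, "dy": 0.002, "dz": 0, "rx": 0, "ry": 0, "rz": 0}, {"jaw": 1, "dx": -0.0135, "dy": 0.002, "dz": -0.001, "rx": 0, "ry": 0, "rz": 0}, {"jaw": 1, "dx": -0.0135, "dy": 0.0015, "dz": -0.002, "rx": 0, "ry": 0, "rz": 0}, {"jaw": 1, "dx": -0.0133, "dy": 0.0015, "dz": -0.0025, "rx": 0, "ry": 0, "rz": 0}, {"jaw": 1, "dx": -0.013, "dy": 0.0015, "dz": -0.0035, "rx": 0, "ry": 0, "rz": 0}]'

```text
time: 29.67
tool_pos: [0.5971, 0.1229, 0.2306]
eef_rot: [[0.13, 0.992, 0.004], [0.992, -0.13, -0.002], [-0.002, 0.004, -1.0]]
wrist_force: [0.5, -2.6, 2.2]
width: 0.0091
gripper_force: 20.0
```

Emit:
arm_command --commands '[{"jaw": 1, "dx": -0.013, "dy": 0.0015, "dz": -0.0045, "rx": 0, "ry": 0, "rz": 0}, {"jaw": 1, "dx": -0.0125, "dy": 0.0015, "dz": -0.005, "rx": 0, "ry": 0, "rz": 0}, {"jaw": 1, "dx": -0.012, "dy": 0.0015, "dz": -0.006, "rx": 0, "ry": 0, "rz": 0}, {"jaw": 1, "dx": -0.012, "dy": 0.0015, "dz": -0.007, "rx": 0, "ry": 0, "rz": 0}, {"jaw": 1, "dx": -0.0115, "dy": 0.0015, "dz": -0.0075, "rx": 0, "ry": 0, "rz": 0}, {"jaw": 1, "dx": -0.011, "dy": 0.0015, "dz": -0.008, "rx": 0, "ry": 0, "rz": 0}, {"jaw": 1, "dx": -0.01, "dy": 0.0015, "dz": -0.009, "rx": 0, "ry": 0, "rz": 0}, {"jaw": 1, "dx": 0, "dy": 0, "dz": 0, "rx": 0, "ry": 0, "rz": 0}]'

```text
time: 30.33
tool_pos: [0.5118, 0.1332, 0.1809]
eef_rot: [[0.128, 0.992, -0.003], [0.992, -0.128, -0.004], [-0.004, -0.003, -1.0]]
wrist_force: [-1.2, -4.0, -1.0]
width: 0.0092
gripper_force: 20.0
```

Emit:
arm_command --commands '[{"jaw": 1, "dx": 0, "dy": 0, "dz": 0, "rx": 0, "ry": 0, "rz": 0}]'

```text
time: 30.42
tool_pos: [0.5128, 0.1331, 0.1818]
eef_rot: [[0.129, 0.992, -0.003], [0.992, -0.129, -0.004], [-0.004, -0.003, -1.0]]
wrist_force: [-2.2, -5.9, 0.1]
width: 0.0088
gripper_force: 20.0
```

Emit:
arm_command --commands '[{"jaw": 1, "dx": -0.0072, "dy": 0.001, "dz": -0.0073, "rx": 0, "ry": 0, "rz": 0}, {"jaw": 1, "dx": -0.007, "dy": 0.001, "dz": -0.0077, "rx": 0, "ry": 0, "rz": 0}, {"jaw": 1, "dx": -0.0068, "dy": 0.001, "dz": -0.008, "rx": 0, "ry": 0, "rz": 0}, {"jaw": 1, "dx": -0.0061, "dy": 0.001, "dz": -0.0083, "rx": 0, "ry": 0, "rz": 0}, {"jaw": 1, "dx": -0.0058, "dy": 0.001, "dz": -0.0087, "rx": 0, "ry": 0, "rz": 0}, {"jaw": 1, "dx": -0.0055, "dy": 0, "dz": -0.0089, "rx": 0, "ry": 0, "rz": 0}, {"jaw": 1, "dx": 0, "dy": 0, "dz": 0, "rx": 0, "ry": 0, "rz": 0}, {"jaw": 1, "dx": 0, "dy": 0, "dz": 0, "rx": 0, "ry": 0, "rz": 0}]'

```text
time: 31.08
tool_pos: [0.4742, 0.1378, 0.1328]
eef_rot: [[0.13, 0.992, -0.005], [0.992, -0.13, -0.004], [-0.005, -0.004, -1.0]]
wrist_force: [-3.4, -5.8, -0.4]
width: 0.009
gripper_force: 20.1
```

Run:
```python
from h import *
o=r.get_obs();p=o['tool_pos'];print(p,o['wrist_force'],o['width'])
h=np.hypot(p[0]-.655,p[1]-.1165);print('theta',np.arctan2(p[2]+.018-.046,h),np.arccos(h/.21))
```

```text
[0.47421781 0.13781299 0.1327885 ] [-3.41456785 -5.78119217 -0.44316135] 0.00902609187453233
theta 0.5223248012245731 0.5219884115379889
```

Emit:
arm_command --commands '[{"jaw": 0.2, "dx": 0, "dy": 0, "dz": 0, "rx": 0, "ry": 0, "rz": 0}, {"jaw": 0.2, "dx": 0, "dy": 0, "dz": 0, "rx": 0, "ry": 0, "rz": 0}, {"jaw": 0.2, "dx": 0, "dy": 0, "dz": 0, "rx": 0, "ry": 0, "rz": 0}, {"jaw": 0.2, "dx": 0, "dy": 0, "dz": 0, "rx": 0, "ry": 0, "rz": 0}, {"jaw": 0.2, "dx": 0, "dy": 0, "dz": 0.01, "rx": 0, "ry": 0, "rz": 0}, {"jaw": 0.2, "dx": 0, "dy": 0, "dz": 0.03, "rx": 0, "ry": 0, "rz": 0}, {"jaw": 0.2, "dx": 0, "dy": 0, "dz": 0.035, "rx": 0, "ry": 0, "rz": 0}, {"jaw": 0.2, "dx": 0, "dy": 0, "dz": 0.035, "rx": 0, "ry": 0, "rz": 0}]'

```text
time: 31.75
tool_pos: [0.4753, 0.1408, 0.2456]
eef_rot: [[0.128, 0.992, -0.0], [0.992, -0.128, 0.001], [0.001, -0.001, -1.0]]
wrist_force: [1.5, 0.3, 1.0]
width: 0.0345
gripper_force: 0.0
```

Emit:
arm_command --commands '[{"jaw": 1, "dx": 0.014, "dy": -0.028, "dz": 0.01, "rx": 0, "ry": 0, "rz": 0}, {"jaw": 1, "dx": 0.014, "dy": -0.028, "dz": 0.01, "rx": 0, "ry": 0, "rz": 0}, {"jaw": 1, "dx": 0.014, "dy": -0.028, "dz": 0, "rx": 0, "ry": 0, "rz": 0}, {"jaw": 1, "dx": 0.014, "dy": -0.028, "dz": 0, "rx": 0, "ry": 0, "rz": 0}, {"jaw": 1, "dx": 0.014, "dy": -0.028, "dz": 0, "rx": 0, "ry": 0, "rz": 0}, {"jaw": 1, "dx": 0.014, "dy": -0.028, "dz": 0, "rx": 0, "ry": 0, "rz": 0}, {"jaw": 1, "dx": 0.014, "dy": -0.028, "dz": 0, "rx": 0, "ry": 0, "rz": 0}, {"jaw": 1, "dx": 0.014, "dy": -0.028, "dz": 0, "rx": 0, "ry": 0, "rz": 0}]'

```text
time: 32.42
tool_pos: [0.5885, -0.0849, 0.2649]
eef_rot: [[0.128, 0.992, 0.002], [0.992, -0.128, 0.0], [0.001, 0.002, -1.0]]
wrist_force: [0.1, 0.1, -1.2]
width: 0.0009
gripper_force: 0.0
```

Emit:
arm_command --commands '[{"jaw": 1, "dx": 0.014, "dy": -0.028, "dz": 0, "rx": 0, "ry": 0, "rz": 0}, {"jaw": 1, "dx": 0.01, "dy": -0.028, "dz": 0, "rx": 0, "ry": 0, "rz": 0}, {"jaw": 1, "dx": 0, "dy": 0, "dz": 0, "rx": 0, "ry": 0, "rz": 0}, {"jaw": 1, "dx": 0, "dy": 0, "dz": 0, "rx": 0, "ry": 0, "rz": 0}, {"jaw": 1, "dx": 0, "dy": 0, "dz": 0, "rx": 0, "ry": 0, "rz": 0}]' --grip_force 10

```text
time: 32.83
tool_pos: [0.6117, -0.1387, 0.2643]
eef_rot: [[0.128, 0.992, 0.001], [0.992, -0.128, 0.001], [0.001, 0.001, -1.0]]
wrist_force: [-0.7, -0.2, 0.4]
width: 0.0006
gripper_force: 0.0
```

Run:
```python
from h import *
o=r.get_obs();print(o['time'],o['tool_pos'],o['eef_rot'].round(3))
c=cam('wrist','w8')
for k,z in(('counter',0),('lever_tip',.092)):
  for d in r.tip_of(k,'wrist'):print(k,d,at(c,d['pixel'],z))
S=cam('side','s8')
print(r.tip_of('cover_bar','side'),proj(S,[[.4742,.1385,.151],[.655,.1165,.046]]))
b=cv2.resize(S['pixels'][140:310,120:310,::-1],(400,358))
a=cv2.resize(c['pixels'][:,:,::-1],(400,250))
cv2.imwrite('pics/b8.png',np.vstack([a,b])[:600])
```

```text
32.8333 [ 0.6117352  -0.13873955  0.26426094] [[ 0.128  0.992  0.001]
 [ 0.992 -0.128  0.001]
 [ 0.001  0.001 -1.   ]]
counter {'pixel': [366.3, 185.8], 'conf': 0.86} [ 0.66918258 -0.17051305  0.        ]
counter {'pixel': [73.5, 312.1], 'conf': 0.82} [ 0.25010276 -0.29710037  0.        ]
lever_tip {'pixel': [363.5, 213.1], 'conf': 0.56} [ 0.65334614 -0.17624403  0.092     ]
[{'pixel': [234.0, 218.2], 'conf': 0.93}] [[237.24255692 221.68084   ]
 [197.3380277  230.83721062]]
```

View pics/b8.png

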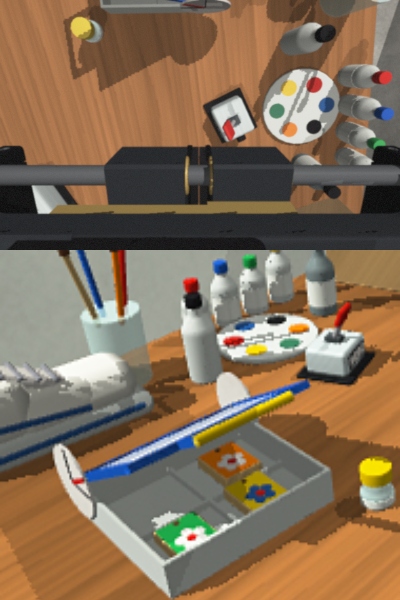

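The cover stands on the red line of its disc and all three tags are in place. The counter needs its yaw measured.

Run:
```python
from h import *
c=cam('wrist','w9');T=cam('top','t9')
im=c['pixels'];hsv=cv2.cvtColor(im,cv2.COLOR_RGB2HSV)
m=((hsv[:,:,2]<75)&(hsv[:,:,1]<110)).astype('uint8')*255
k=np.zeros_like(m);k[125:228,310:430]=m[125:228,310:430]
n,l,s,ce=cv2.connectedComponentsWithStats(k)
i=1+np.argmax(s[1:,4]);p=cv2.findNonZero((l==i).astype('uint8')).reshape(-1,2)
W=np.array([at(c,q,.006)[:2] for q in p.astype(float)])
print(s[i],cv2.minAreaRect((W*1000).astype('float32')))
red=((hsv[:,:,0]<6)|(hsv[:,:,0]>174))&(hsv[:,:,1]>150)&(hsv[:,:,2]>80)
k=np.zeros_like(m);k[150:235,330:420]=red[150:235,330:420]
p=cv2.findNonZero(k).reshape(-1,2).astype(float);print(len(p),p.min(0),p.max(0))
y0=np.deg2rad
im=c['pixels'][:,:,::-1].copy()
for yaw,col in((.0,(0,255,0)),(.2,(255,0,255)),(.4,(255,255,0))):
  u=np.array([np.cos(yaw),np.sin(yaw)]);v=np.array([-u[1],u[0]]);C=np.array([.672,-.173])
  q=proj(c,[[*(C+a*u+b*v),.0] for a,b in((-.04,-.045),(.04,-.045),(.04,.045),(-.04,.045))])
  cv2.polylines(im,[q.round().astype(int).reshape(-1,1,2)],True,col,1)
cv2.imwrite('pics/w9c.png',cv2.resize(im[110:240,290:450],None,fx=4,fy=4,interpolation=0))
```

```text
[ 326  141   85   87 1139] ((671.2132568359375, -169.1953125), (78.35401153564453, 87.23088073730469), 19.44940185546875)
329 [357. 193.] [374. 223.]
```

View pics/w9c.png

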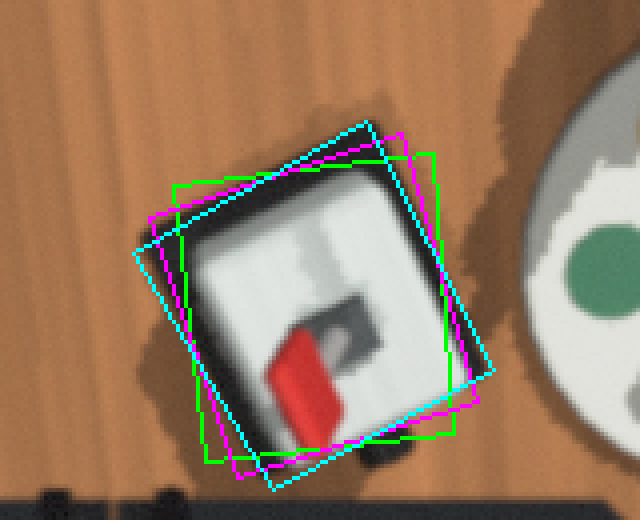

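The foot fit gives centre (0.671, -0.169), 78 x 87 mm, yaw 0.34, with the paddle on the -x side, as it must be. I'll come down behind the paddle with the fingers shut.

Emit:
arm_command --commands '[{"jaw": 1, "dx": 0.002, "dy": -0.025, "dz": 0, "rx": 0, "ry": 0, "rz": 0.117}, {"jaw": 1, "dx": 0, "dy": -0.025, "dz": 0, "rx": 0, "ry": 0, "rz": 0.117}, {"jaw": 1, "dx": 0, "dy": 0, "dz": -0.03, "rx": 0, "ry": 0, "rz": 0.117}, {"jaw": 1, "dx": 0, "dy": 0, "dz": -0.035, "rx": 0, "ry": 0, "rz": 0.117}, {"jaw": 1, "dx": 0, "dy": 0, "dz": -0.035, "rx": 0, "ry": 0, "rz": 0}, {"jaw": 1, "dx": 0, "dy": 0, "dz": -0.035, "rx": 0, "ry": 0, "rz": 0}, {"jaw": 1, "dx": 0, "dy": 0, "dz": -0.035, "rx": 0, "ry": 0, "rz": 0}, {"jaw": 1, "dx": 0, "dy": 0, "dz": -0.019, "rx": 0, "ry": 0, "rz": 0}]'

```text
time: 33.85
tool_pos: [0.6111, -0.1894, 0.0705]
eef_rot: [[-0.333, 0.943, -0.006], [0.943, 0.333, 0.001], [0.003, -0.005, -1.0]]
wrist_force: [0.2, 0.1, -0.3]
width: 0.0004
gripper_force: 0.0
```

Emit:
arm_command --commands '[{"jaw": 1, "dx": 0, "dy": 0, "dz": 0, "rx": 0, "ry": 0, "rz": 0}, {"jaw": 1, "dx": 0, "dy": 0, "dz": 0, "rx": 0, "ry": 0, "rz": 0}, {"jaw": 1, "dx": 0, "dy": 0, "dz": 0, "rx": 0, "ry": 0, "rz": 0}]'

```text
time: 34.1
tool_pos: [0.6151, -0.1897, 0.0765]
eef_rot: [[-0.333, 0.943, 0.003], [0.943, 0.333, -0.0], [-0.001, 0.003, -1.0]]
wrist_force: [-0.6, -0.2, 1.0]
width: 0.0006
gripper_force: 0.0
```

Run:
```python
from h import *
o=r.get_obs();print(o['time'],o['tool_pos'],o['eef_rot'].round(3),o['wrist_force'])
T=cam('top')
print([(d['conf'],d['pixel'],at(T,d['pixel'],.092)) for d in r.tip_of('lever_tip','top')], proj(T,[.652,-.176,.092]))
```

```text
34.1 [ 0.61507216 -0.1896822   0.07647905] [[-0.333  0.943  0.003]
 [ 0.943  0.333 -0.   ]
 [-0.001  0.003 -1.   ]] [-0.57820684 -0.24041265  1.03626871]
[] [[349.72083738 118.43021238]]
```

Now push along (0.943, 0.333).

Emit:
arm_command --commands '[{"jaw": 1, "dx": 0.0066, "dy": 0.0023, "dz": 0, "rx": 0, "ry": 0, "rz": 0}, {"jaw": 1, "dx": 0.0066, "dy": 0.0023, "dz": 0, "rx": 0, "ry": 0, "rz": 0}, {"jaw": 1, "dx": 0.0066, "dy": 0.0023, "dz": 0, "rx": 0, "ry": 0, "rz": 0}, {"jaw": 1, "dx": 0.0066, "dy": 0.0023, "dz": 0, "rx": 0, "ry": 0, "rz": 0}, {"jaw": 1, "dx": 0.0066, "dy": 0.0023, "dz": 0, "rx": 0, "ry": 0, "rz": 0}, {"jaw": 1, "dx": 0.0066, "dy": 0.0023, "dz": 0, "rx": 0, "ry": 0, "rz": 0}, {"jaw": 1, "dx": 0, "dy": 0, "dz": 0, "rx": 0, "ry": 0, "rz": 0}, {"jaw": 1, "dx": 0, "dy": 0, "dz": 0, "rx": 0, "ry": 0, "rz": 0}]'

```text
time: 34.87
tool_pos: [0.6534, -0.176, 0.0745]
eef_rot: [[-0.333, 0.943, -0.0], [0.943, 0.333, -0.0], [-0.0, -0.0, -1.0]]
wrist_force: [-2.1, -0.4, 1.4]
width: 0.0006
gripper_force: 1.2
```

Emit:
arm_command --commands '[{"jaw": 1, "dx": 0.0047, "dy": 0.0017, "dz": 0, "rx": 0, "ry": 0, "rz": 0}, {"jaw": 1, "dx": 0.0047, "dy": 0.0017, "dz": 0, "rx": 0, "ry": 0, "rz": 0}, {"jaw": 1, "dx": 0, "dy": 0, "dz": 0, "rx": 0, "ry": 0, "rz": 0}, {"jaw": 1, "dx": 0, "dy": 0, "dz": 0, "rx": 0, "ry": 0, "rz": 0}]'

```text
time: 35.2
tool_pos: [0.6625, -0.173, 0.0746]
eef_rot: [[-0.332, 0.943, -0.001], [0.943, 0.332, -0.0], [-0.0, -0.001, -1.0]]
wrist_force: [-2.9, -1.0, 2.5]
width: 0.0005
gripper_force: 2.0
```

Emit:
arm_command --commands '[{"jaw": 1, "dx": 0.0047, "dy": 0.0017, "dz": 0, "rx": 0, "ry": 0, "rz": 0}, {"jaw": 1, "dx": 0, "dy": 0, "dz": 0, "rx": 0, "ry": 0, "rz": 0}, {"jaw": 1, "dx": 0, "dy": 0, "dz": 0, "rx": 0, "ry": 0, "rz": 0}]'

```text
time: 35.45
tool_pos: [0.6669, -0.1714, 0.0744]
eef_rot: [[-0.332, 0.943, -0.001], [0.943, 0.332, -0.001], [-0.0, -0.001, -1.0]]
wrist_force: [-4.0, -3.4, 2.6]
width: 0.0006
gripper_force: 2.2
```

Emit:
arm_command --commands '[{"jaw": 1, "dx": 0.0028, "dy": 0.001, "dz": 0, "rx": 0, "ry": 0, "rz": 0}, {"jaw": 1, "dx": 0, "dy": 0, "dz": 0, "rx": 0, "ry": 0, "rz": 0}, {"jaw": 1, "dx": 0, "dy": 0, "dz": 0, "rx": 0, "ry": 0, "rz": 0}]'

```text
time: 35.7
tool_pos: [0.6693, -0.1705, 0.0741]
eef_rot: [[-0.332, 0.943, -0.002], [0.943, 0.332, -0.001], [0.0, -0.002, -1.0]]
wrist_force: [-4.0, -3.0, -0.1]
width: 0.0005
gripper_force: 2.2
```

Emit:
arm_command --commands '[{"jaw": 1, "dx": 0.0028, "dy": 0.001, "dz": 0, "rx": 0, "ry": 0, "rz": 0}, {"jaw": 1, "dx": 0, "dy": 0, "dz": 0, "rx": 0, "ry": 0, "rz": 0}, {"jaw": 1, "dx": 0, "dy": 0, "dz": 0, "rx": 0, "ry": 0, "rz": 0}]'

```text
time: 35.95
tool_pos: [0.6713, -0.1698, 0.0738]
eef_rot: [[-0.332, 0.943, -0.003], [0.943, 0.332, -0.001], [0.0, -0.004, -1.0]]
wrist_force: [-4.4, -2.8, -0.5]
width: 0.0006
gripper_force: 2.8
```

Emit:
arm_command --commands '[{"jaw": 1, "dx": 0.0028, "dy": 0.001, "dz": 0, "rx": 0, "ry": 0, "rz": 0}, {"jaw": 1, "dx": 0, "dy": 0, "dz": 0, "rx": 0, "ry": 0, "rz": 0}, {"jaw": 1, "dx": 0, "dy": 0, "dz": 0, "rx": 0, "ry": 0, "rz": 0}]'

```text
time: 36.2
tool_pos: [0.6715, -0.1697, 0.0737]
eef_rot: [[-0.331, 0.943, -0.009], [0.944, 0.331, -0.002], [0.001, -0.01, -1.0]]
wrist_force: [-10.5, -4.6, 4.2]
width: 0.0005
gripper_force: 6.3
```

Run:
```python
from h import *
print(r.get_obs()['wrist_force']);S=cam('side','s10')
cv2.imwrite('pics/s10c.png',cv2.resize(S['pixels'][130:230,220:350,::-1],None,fx=5,fy=5,interpolation=0))
```

```text
[-10.48801278  -4.64552763   4.17112049]
```

View pics/s10c.png

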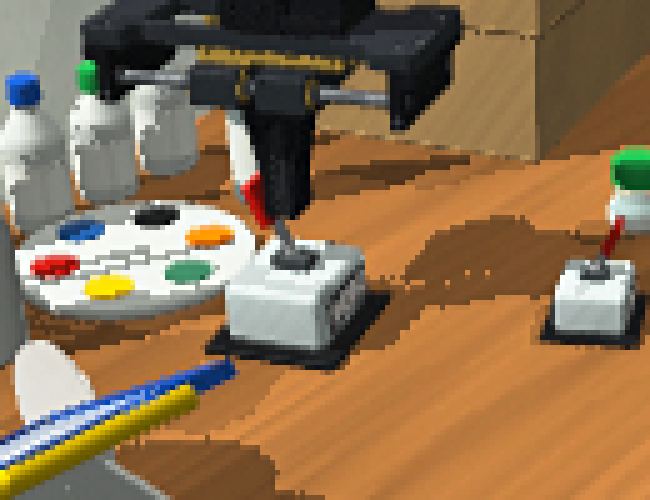

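The force jumped to 11 N with the TCP no longer advancing, and the lever at (265,205) leans fully to the far side, so it is at its stop. I'll back off so it springs back, then rise clear.

Emit:
arm_command --commands '[{"jaw": 1, "dx": -0.01, "dy": -0.0035, "dz": 0, "rx": 0, "ry": 0, "rz": 0}, {"jaw": 1, "dx": -0.014, "dy": -0.005, "dz": 0, "rx": 0, "ry": 0, "rz": 0}, {"jaw": 1, "dx": -0.014, "dy": -0.005, "dz": 0, "rx": 0, "ry": 0, "rz": 0}, {"jaw": 1, "dx": -0.014, "dy": -0.005, "dz": 0, "rx": 0, "ry": 0, "rz": 0}, {"jaw": 1, "dx": -0.014, "dy": -0.005, "dz": 0, "rx": 0, "ry": 0, "rz": 0}, {"jaw": 1, "dx": -0.014, "dy": -0.005, "dz": 0, "rx": 0, "ry": 0, "rz": 0}, {"jaw": 1, "dx": -0.005, "dy": 0, "dz": 0.03, "rx": 0, "ry": 0, "rz": 0}, {"jaw": 1, "dx": 0, "dy": 0, "dz": 0.035, "rx": 0, "ry": 0, "rz": 0}]'

```text
time: 36.92
tool_pos: [0.5886, -0.1953, 0.138]
eef_rot: [[-0.333, 0.943, -0.003], [0.943, 0.333, 0.003], [0.004, -0.002, -1.0]]
wrist_force: [0.6, -0.3, -0.3]
width: 0.0002
gripper_force: 0.0
```

Emit:
arm_command --commands '[{"jaw": 1, "dx": 0, "dy": -0.03, "dz": 0.035, "rx": 0, "ry": 0, "rz": 0}, {"jaw": 1, "dx": 0, "dy": -0.03, "dz": 0.035, "rx": 0, "ry": 0, "rz": 0}, {"jaw": 1, "dx": 0, "dy": -0.03, "dz": 0.02, "rx": 0, "ry": 0, "rz": 0}, {"jaw": 1, "dx": 0, "dy": -0.03, "dz": 0, "rx": 0, "ry": 0, "rz": 0}, {"jaw": 1, "dx": 0, "dy": -0.03, "dz": 0, "rx": 0, "ry": 0, "rz": 0}, {"jaw": 1, "dx": 0, "dy": 0, "dz": 0, "rx": 0, "ry": 0, "rz": 0}, {"jaw": 1, "dx": 0, "dy": 0, "dz": 0, "rx": 0, "ry": 0, "rz": 0}, {"jaw": 1, "dx": 0, "dy": 0, "dz": 0, "rx": 0, "ry": 0, "rz": 0}]'

```text
time: 37.58
tool_pos: [0.5919, -0.3388, 0.223]
eef_rot: [[-0.334, 0.943, 0.003], [0.943, 0.334, 0.002], [0.001, 0.003, -1.0]]
wrist_force: [-0.2, 0.3, 0.1]
width: 0.0005
gripper_force: 0.0
```

Run:
```python
from h import *
S=cam('side','s11');print(r.get_obs()['tool_pos'])
cv2.imwrite('pics/s11c.png',cv2.resize(S['pixels'][130:320,130:400,::-1],None,fx=2.9,fy=2.9))
```

```text
[ 0.59200519 -0.3381087   0.22311057]
```

View pics/s11c.png

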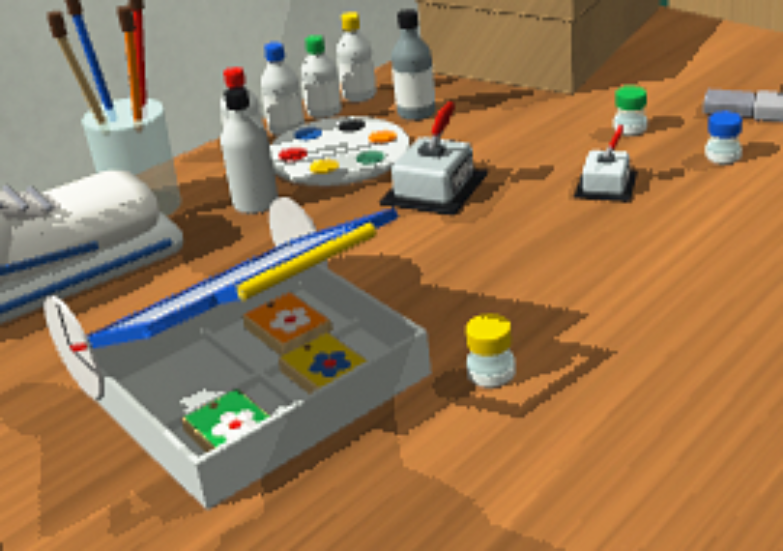

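The lever is back at rest at (440,120), the cover is at the red line, the tags at (290,318), (322,360) and (228,420) lie flat, and all pots stand.

```bash
python3 -c "
from workcell import r
print(r.hand_in())"
```

```text
the job is handed in; nothing more can be done
None
```

I handed the job in; no verdict came back. In the last pictures the three tags present (orange, yellow and green) lie flat, one to a compartment. The cover is about 0.52 rad open on its red line, the middle-sized counter's lever is back at rest after reaching its stop, and all the pots are standing.

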